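# Level the plate with the square key

### The job

Take the square key out of its wooden block, plug it into the square hole of the levelling foot and press it fully home against the spring. Still pressing, turn the foot until the bubble of the spirit level on the plate stands centred between its two black lines, and finish like that: key still gripped and pressed home, bubble centred. Leave the pliers and the spanner alone.

Things in the scene. Friction and masses are not known exactly. Their poses are not given: they have to be found in the camera images.
- key_grip (a point): Centre of the flat handle of the loose steel square key (200 g), standing upright in its wooden block, square end down. Handle: dark plate 14 mm thick along this frame's x, 50 mm wide along y, 34 mm tall (17 mm above and below this point). Below it a round neck (10 mm long), a collar (28 mm wide, 6 mm high), then the square shank.
- key_shoulder (a point): On the key's axis at the underside of its collar, 33 mm below key_grip; same axes. Below it is the 14 mm square shank, 20 mm long, tapered tip, sides parallel to x and y.
- key_block: Fixed pale wooden block 56 x 56 x 40 mm with an 18 mm square hole in the middle in which the key stands, collar resting on the top. Origin at the centre of its underside.
- stand: Fixed levelling stand: grey base 100 x 280 mm (long along its y), origin at the centre of its underside. Its tilting steel plate (top 51 mm above the bench, reaching to 77 mm with the level) pivots at the +y (left) end; the levelling foot, a screw with a square-holed head, is at the -y (right) end. Turning the foot clockwise seen from above raises the plate's foot end.
- socket_mouth (a point): Centre of the mouth of the 15.5 mm square, chamfered hole in the foot's head (steel, 34 x 34 x 24 mm), 72 mm above the bench; hole sides parallel to this x and y. Sprung pin 6 mm down in it: pushing the key home (shank 20 mm deep, collar on head) takes 4 N rising to 7.5 N; let go, the key is lifted out. Turns stiffly (0.06 N m), stays put, starts 0.4 to 1.3 rad short of level, clockwise to go.
- vial_mid (a point): Middle of the spirit level's glass vial, on its top, between its two black lines (27 mm apart). The level is fixed to the stand's plate, 150 mm left of the foot. y: along the vial, away from the foot.
- bubble_mid (a point): Middle of the white bubble (18 mm long) in the vial. It starts 8 to 26 mm from vial_mid towards +y of vial_mid (high end). Each radian of clockwise turn of the foot moves it 20 mm towards the foot, at once. Centred: offset from vial_mid along that y is 0.
- pliers: Loose flat-nose pliers, 61 x 188 x 12 mm, a bystander.
- spanner_2: Loose large open-ended spanner, 49 x 233 x 8 mm, a bystander.
Not all that is in view belongs to the job. What is shaped like the part that bears key_grip but green or purple is not meant.

How it is judged:
By the outcome, as a careful person would: the job done as asked, in the order asked, and still so for the second after the job is handed in, while the arm keeps its last pose, push and grip.
It also fails if it takes over 43 s, if anything falls off the work surface, if the arm or the gripper's body presses on something with over 40 N, if the wrist force passes 120 N, or if a joint passes its speed limit or range.

### The arm

A 6-joint arm with a two-finger parallel gripper is mounted at the origin on a cart in front of the work surface, level with it; the furniture and walls round the work are solid. World frame = base frame: x ahead of the robot, y to its left, z up, the work surface at z = 0. Lengths are in mm, angles in rad, forces in N, time in s.
With the tool pointing down it reaches from about 250 to 775 mm from the base axis. Payload 8.9 kg.
Tool frame: the origin (TCP) lies midway between the tips of the shut fingers; the grasp point (between the pads) lies 19 mm behind it (bot.grip_point_offset is the distance from the TCP to the grasp point, in mm); z points along the fingers, y is the direction in which the jaws open and shut (so a half turn about z gives the same grasp; the last joint's range is limited). The gripper opens to 85 mm and grips with 20 to 120 N. Pads are 22 mm wide; open, the fingers measure 114 mm over their backs; the gripper's body (76 mm by 85 mm) begins 54 mm behind the grasp point. The pads swing forward as they close: fully open they stand 13 mm farther back than shut.
Start: joints at [1.03, 0.291, -0.153, 1.127, 0, 1.431], TCP at [205.309, 483.189, 231.305] pointing down, gripper open.
Joint ranges: [-2.52, 2.52], [-0.91, 1.74], [-1.3, 1.37], [-1.96, 2.02], [-1.52, 1.47], [-3.14, 3.14]. Speed limits (rad/s): [2.22, 2.22, 2.79, 3.14, 3.14, 3.14].

### API

Orientations are given as [roll, pitch, yaw] about the fixed x, y, z axes, in that order (R = Rz(yaw) Ry(pitch) Rx(roll)).
In Python, from cell import bot gives the robot as it stands.
- The arm moves only by the shell command python3 -m inch 'ROWS'. ROWS is JSON, a list of rows, each a list of 3 entries, a list of its own where there are three numbers: the closure, from 0 (fully open) to 1 (shut), then the shift along the tool's x, y, z scaled (see below), then the turn about the tool's z scaled (see below). A call has exactly 10 rows; each row shifts and turns the pose as measured when the row begins, along the tool's axes as they then stand; what a row does not reach is not made up. The controller multiplies each number of a shift by 5 cm and each number of a turn by 0.08 rad. A row lasts 1/8 s, in which the tool goes at most 62.5 mm and 10.7 degrees, less where a joint would pass 70% of its speed; a pose out of reach is approached as far as the arm can. A call with a number of a shift or a turn outside -1 to 1 is refused whole. A call with a gripper value outside its range is refused whole. The fingers move at their own pace and stop on an object; the grip force is fixed at half the most. Time passes only in rows, so rows that do not move let the fingers close, or fill a call up. It gives the time, the measured TCP pose, the force and the opening at its end, in the units of the state.
- bot.get_state(): the state, without advancing time (a new reading comes with each control period).
- bot.capture(name): name is "scene" or "top" or "wrist"; returns a dict with "frame" (480x640x3 uint8, red, green, blue), "mtx" (3x3 intrinsics, pixels), "cam_to_world" (4x4, takes a point from camera to world coordinates); the wrist camera has in their place "tool_from_camera" (4x4, takes a point from camera to tool coordinates, whose origin is the TCP and whose axes are the flange's). Camera axes: x right, y down, z forward; pixel columns grow to the right and rows downward; lengths in mm; the calibration is good to about 2 mm. A picture is of the moment at which its call begins: read the wrist's pose just before it. There is no depth.
- bot.sign_off(): hands the job in, once; it reports no verdict.
The state is a dict: "clock": time; "joint_positions": joint angles; "joint_velocities": joint speeds; "joint_torque": joint torques, N m; "eef_pos": TCP position; "eef_rot": TCP orientation; "contact_force": force on the tool from outside, world axes, zero at the start; "wrist_torque": the same for the moment, N m; "width": opening from 0.0 (shut) to 1.0 (fully open).
Only numpy, scipy, OpenCV 4.12 (cv2) and the standard library are available. Lean on these libraries where they do the work, as an engineer would, in place of code of your own. Each camera call takes 0.05 s, during which the arm holds its last target.

## Working session

There is one attempt and no reset: what is moved stays moved. The work goes in short steps, Python scripts to look and compute and a shell command to move; the robot and the scene stay as the last step left them, time stands still between calls to the robot, and variables do not carry over. Pictures are saved under pics/ and viewed, and the job is handed in when it is done.

```bash
ls; mkdir -p pics
python3 - <<'E'
from cell import bot
import cv2
s=bot.get_state(); print({k:s[k] for k in('clock','eef_pos','eef_rot','contact_force','width')}, bot.grip_point_offset)
for n in('scene','top','wrist'):
    c=bot.capture(n); cv2.imwrite(f'pics/{n}0.png',c['frame'][:,:,::-1]); print(n,c['mtx'].tolist(),(c.get('cam_to_world') if n!='wrist' else c['tool_from_camera']))
E
```

```text
pics
{'clock': 0.0, 'eef_pos': array([205.08305511, 482.82140724, 230.75923323]), 'eef_rot': array([-3.14033701e+00, -1.87271361e-04,  2.73976963e+00]), 'contact_force': array([ 0.36098984, -0.27734326, -0.18566479]), 'width': 0.9969433468509266} 18.700000000000003
scene [[433.6877181716353, 0.0, 327.74138578490044], [0.0, 433.6877181716353, 239.6642186356076], [0.0, 0.0, 1.0]] [[ 6.02590506e-01 -3.28612596e-01  7.27254043e-01  1.52305497e+01]
 [-7.97834321e-01 -2.26848852e-01  5.58569597e-01 -3.60454814e+02]
 [-1.85762605e-02 -9.16816972e-01 -3.98875372e-01  4.44583292e+02]
 [ 0.00000000e+00  0.00000000e+00  0.00000000e+00  1.00000000e+00]]
top [[446.0592965574369, 0.0, 319.68195708784197], [0.0, 446.0592965574369, 237.1646299057837], [0.0, 0.0, 1.0]] [[-2.23523583e-02 -9.85647219e-01  1.67331799e-01  4.90631909e+02]
 [-9.99713528e-01  2.06035555e-02 -1.21800987e-02  1.19748012e+02]
 [ 8.55765038e-03 -1.67556117e-01 -9.85825398e-01  9.01592497e+02]
 [ 0.00000000e+00  0.00000000e+00  0.00000000e+00  1.00000000e+00]]
wrist [[414.8887712170151, 0.0, 322.8505642018511], [0.0, 414.8887712170151, 245.18440472383966], [0.0, 0.0, 1.0]] [[-1.26818287e-03 -9.58736304e-01 -2.84294021e-01  7.19893113e+01]
 [ 9.99998648e-01 -9.18383365e-04 -1.36370677e-03  3.38489137e-01]
 [ 1.04634429e-03 -2.84295367e-01  9.58736173e-01 -1.43451589e+02]
 [ 0.00000000e+00  0.00000000e+00  0.00000000e+00  1.00000000e+00]]
```

View pics/scene0.png

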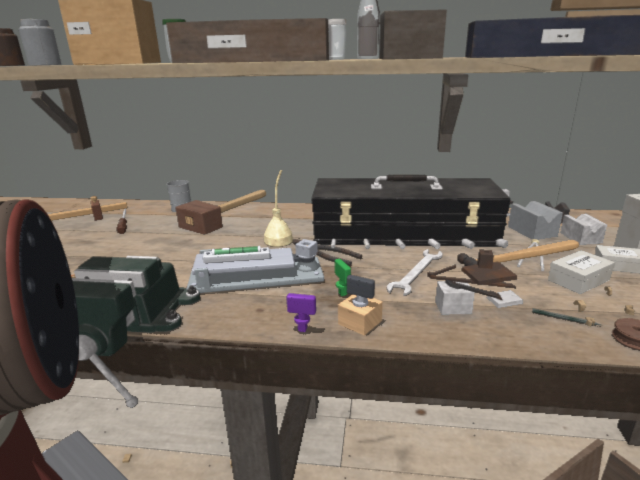

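View pics/top0.png

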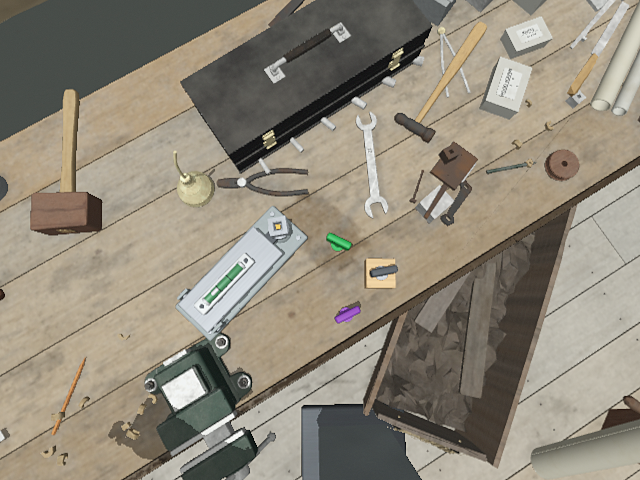

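View pics/wrist0.png

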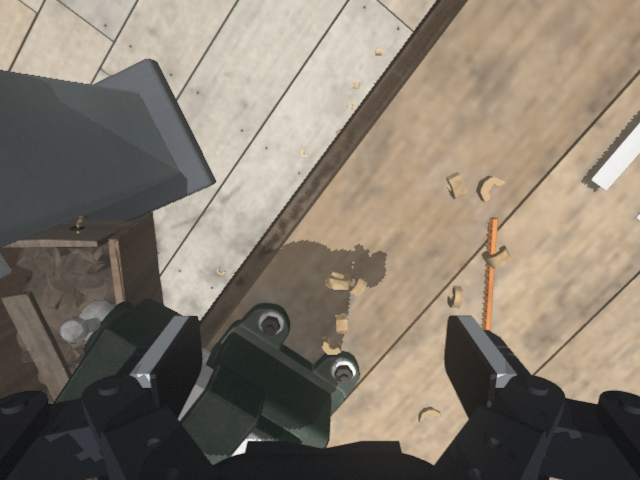

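The top view shows three key-shaped things: dark at (383,270) in the wooden block, green at (338,242) and purple at (347,313). The dark one fits, being steel-grey and standing in the pale block. The stand's foot is near (278,227) and its vial near (225,283). Next I'll enlarge to confirm.

Run:
```python
import cv2,numpy as np
t=cv2.imread('pics/top0.png'); 
a=cv2.resize(t[215:315,325:425],(400,400),interpolation=cv2.INTER_CUBIC)
b=cv2.resize(t[205:305,215:315],(400,400),interpolation=cv2.INTER_CUBIC)
s=cv2.imread('pics/scene0.png')
c=cv2.resize(s[230:340,280:390],(400,400),interpolation=cv2.INTER_CUBIC)
d=cv2.resize(s[225:300,190:340],(400,200),interpolation=cv2.INTER_CUBIC)
d=cv2.copyMakeBorder(d,0,200,0,0,cv2.BORDER_CONSTANT)
o=np.vstack([np.hstack([a,b]),np.hstack([c,d])]); cv2.imwrite('pics/crop1.png',cv2.resize(o,(600,600)))
```

```text
(no output)
```

View pics/crop1.png

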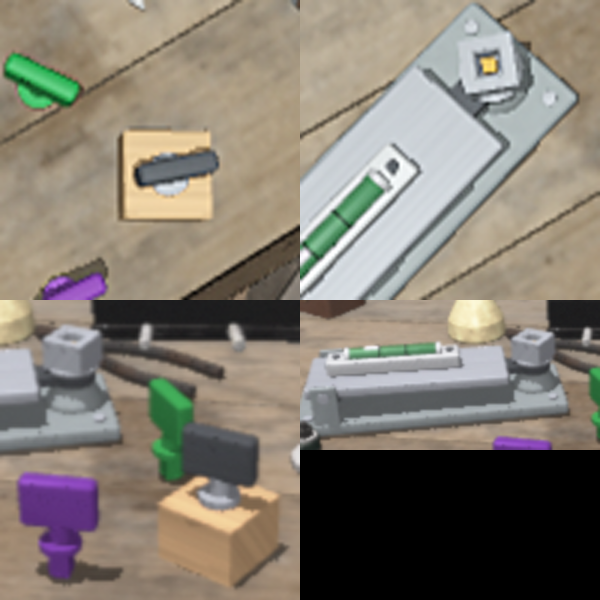

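The crop confirms it: the dark handle stands on its steel collar in the pale block. Now for the measurements.

```bash
cat > h.py <<'E'
import numpy as np,cv2
from scipy.spatial.transform import Rotation as R
from cell import bot
def pose():
    s=bot.get_state(); T=np.eye(4); T[:3,:3]=R.from_euler('xyz',s['eef_rot']).as_matrix(); T[:3,3]=s['eef_pos']; return s,T
def cap(n,fn=None):
    s,T=pose(); c=bot.capture(n)
    C=np.array(c['cam_to_world']) if n!='wrist' else T@np.array(c['tool_from_camera'])
    if fn: cv2.imwrite('pics/'+fn,c['frame'][:,:,::-1])
    return c['frame'][:,:,::-1].copy(),np.array(c['mtx']),C
def ray(uv,K,C,z):
    uv=np.atleast_2d(uv).astype(float); d=np.c_[uv,np.ones(len(uv))]@np.linalg.inv(K).T@C[:3,:3].T
    return C[:3,3]+d*((z-C[2,3])/d[:,2])[:,None]
def proj(P,K,C):
    p=(np.atleast_2d(P)-C[:3,3])@C[:3,:3]@K.T; return p[:,:2]/p[:,2:]
def big(m):
    cs,_=cv2.findContours(m.astype(np.uint8),cv2.RETR_EXTERNAL,cv2.CHAIN_APPROX_NONE); return max(cs,key=cv2.contourArea)[:,0]
def delta(target):  # world target TCP -> tool axes shift
    s,T=pose(); return T[:3,:3].T@(np.array(target)-T[:3,3])
E
python3 - <<'E'
from h import *
im,K,C=cap('top')
def win(m,x0,x1,y0,y1):
    o=np.zeros_like(m);o[y0:y1,x0:x1]=m[y0:y1,x0:x1];return o
hsv=cv2.cvtColor(im,cv2.COLOR_BGR2HSV)
k=big(win((hsv[...,2]<100)&(hsv[...,1]<90),362,402,255,285))
W=ray(k,K,C,85)[:,:2]
r=cv2.minAreaRect(W.astype(np.float32)); print('handle',r,len(k))
b=big(win((hsv[...,1]>60)&(hsv[...,2]>190),355,405,250,295))
r=cv2.minAreaRect(ray(b,K,C,40)[:,:2].astype(np.float32)); print('block',r)
o=(hsv[...,1]>120)&(hsv[...,2]>150)&(hsv[...,0]<30)
k=big(win(o,265,290,215,240)); print('pin px',k.mean(0), ray(k.mean(0)[None],K,C,66))
# head top square corners from crop (600 px = 2x... crop scale 3px per px, origin 215,205)
cr=np.array([[458,40],[515,32],[524,82],[470,97]])/3.0; cr=cr-np.array([100,0])+np.array([215,205])
w=ray(cr,K,C,72);print('head',w, w.mean(0))
g=(hsv[...,0]>50)&(hsv[...,0]<85)&(hsv[...,1]>80)
k=big(win(g,195,250,250,315)); r=cv2.minAreaRect(ray(k,K,C,75)[:,:2].astype(np.float32)); print('vial',r)
E
```

```text
handle ((563.8910522460938, -3.734548568725586), (14.27663516998291, 47.19313049316406), 9.35883903503418) 100
block ((564.7373046875, -7.021762847900391), (56.15816879272461, 56.17678451538086), 87.72142791748047)
pin px [277.46153846 226.15384615] [[655.43533312 189.43283914  66.        ]]
head [[669.75911709 207.40871716  72.        ]
 [674.19829647 171.31960825  72.        ]
 [641.8846426  165.97814788  72.        ]
 [633.01395254 199.98274284  72.        ]] [654.71400217 186.17230403  72.        ]
vial ((549.1189575195312, 288.60614013671875), (14.563472747802734, 85.63516998291016), 44.813201904296875)
```

```bash
python3 -m inch '[[0,[-1,-0.6,0],0],[0,[-1,-0.6,0],0],[0,[-1,-0.6,0],0],[0,[-1,-0.6,0],0],[0,[-1,-0.6,0],0],[0,[-1,-0.6,0],0],[0,[-1,-0.6,0],0],[0,[-1,-0.6,0],0],[0,[-0.8,-0.5,0],0],[0,[-0.5,-0.3,0],0]]'
python3 - <<'E'
from h import *
s,T=pose(); print(s['eef_pos'],s['eef_rot'],s['joint_positions'],s['clock'],delta([564,-4,230]))
E
```

```text
clock: 1.45
eef_pos: [533.2, 31.8, 230.2]
eef_rot: [3.14, 0.001, 2.745]
contact_force: [0.1, 0.4, -0.1]
width: 1.0
[533.18510453  31.75400907 230.24976944] [3.14038483e+00 1.10428126e-03 2.74502579e+00] [-7.79164662e-02  3.07367712e-01 -1.32862512e-01  1.12913902e+00
  8.01066562e-04  3.18650307e-01] 1.45 [-42.23325304 -21.07719753   0.27094965]
```

```bash
python3 -m inch '[[0,[-0.84,-0.42,0],0],[0,[0,0,0],1],[0,[0,0,0.2],1],[0,[0,0,0.2],1],[0,[0,0,0.2],1],[0,[0,0,0.2],1],[0,[0,0,0.2],1],[0,[0,0,0],1],[0,[0,0,0],1],[0,[0,0,0],1]]'
python3 - <<'E'
from h import *
s,T=pose(); print(s['eef_pos'],s['eef_rot'],s['joint_positions'],s['clock'],delta([564,-4,180]))
im,K,C=cap('wrist','w1.png'); print(C[:3,3], proj([[564,-4,90],[655,187,72],[549,288,77]],K,C))
E
```

```text
clock: 2.7
eef_pos: [564.7, -8.1, 175.7]
eef_rot: [-3.139, -0.002, 1.997]
contact_force: [0.6, -1.0, -0.1]
width: 0.998
[564.69966269  -8.12313501 175.67120614] [-3.13930552e+00 -2.38624215e-03  1.99721926e+00] [-1.44273826e-01  4.03821849e-01 -1.38227720e-01  1.03196053e+00
  7.72524275e-04  1.00009559e+00] 2.7 [ 4.05362304  1.05850767 -4.32156549]
[535.72058468  57.78876441 319.29440294] [[ 324.65893185  245.76762272]
 [ 633.63884871  -13.50363518]
 [ 579.58898096 -383.9714308 ]]
```

View pics/w1.png

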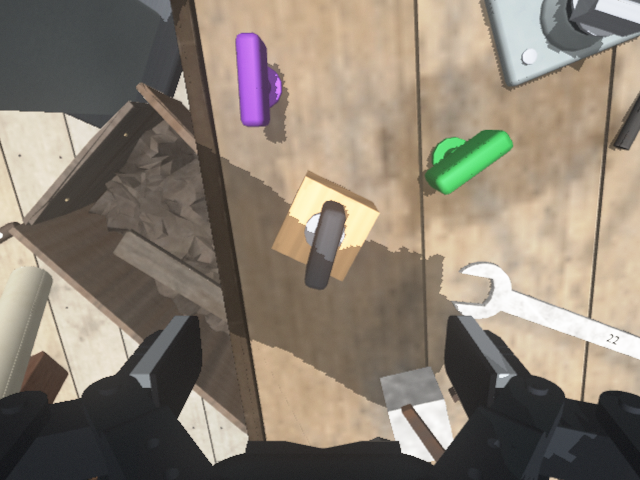

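Run:
```python
from h import *
im,K,C=cap('wrist')
hsv=cv2.cvtColor(im,cv2.COLOR_BGR2HSV)
m=((hsv[...,2]<95)&(hsv[...,1]<80)).astype(np.uint8); o=np.zeros_like(m); o[195:292,298:352]=m[195:292,298:352]
k=big(o)
for z in(90,73): print(z,cv2.minAreaRect(ray(k,K,C,z)[:,:2].astype(np.float32)))
p=np.zeros_like(m);cv2.drawContours(im,[k[:,None]],-1,(0,0,255),1)
b=big(((hsv[...,1]>70)&(hsv[...,2]>120)&(np.indices(m.shape)[1]>268)&(np.indices(m.shape)[1]<385)&(np.indices(m.shape)[0]>168)&(np.indices(m.shape)[0]<285)))
print('block',cv2.minAreaRect(ray(b,K,C,40)[:,:2].astype(np.float32)))
cv2.drawContours(im,[b[:,None]],-1,(255,0,0),1)
cv2.imwrite('pics/w1c.png',cv2.resize(im[150:310,250:400],(600,640))[:600])
```

```text
90 ((563.8016357421875, -5.422746658325195), (14.39866828918457, 51.373287200927734), 11.170180320739746)
73 ((565.8626708984375, -10.117212295532227), (15.466198921203613, 55.18207550048828), 11.170186996459961)
block ((560.07763671875, -12.83456039428711), (82.75440216064453, 67.78473663330078), 88.39506530761719)
```

View pics/w1c.png

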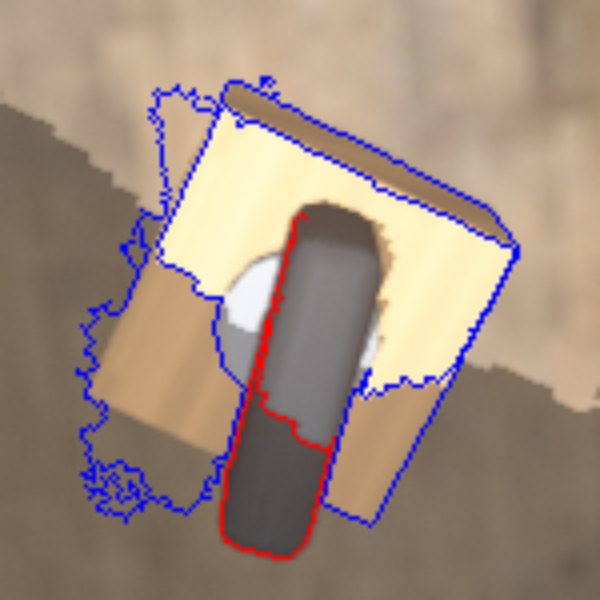

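Run:
```python
from h import *
im,K,C=cap('wrist')
q=np.array([[335.0,210.8],[316.4,287.5],[325.5,249.3]])
w=ray(q,K,C,90);print(w, np.linalg.norm(w[0]-w[1]), np.degrees(np.arctan2(*(w[0]-w[1])[[1,0]]))-90)
s,T=pose(); print(s['eef_pos'],s['eef_rot'])
for y in(1.745,): print('turn',(s['eef_rot'][2]-y)/.08)
# block top from wrist corners: 
q=np.array([[222,105],[517,250],[372,522],[94,390]])/4+np.array([250,150])
w=ray(q,K,C,40);print(w.mean(0),w[:,:2])
```

```text
[[560.83310356  17.04973531  90.        ]
 [570.33382035 -29.5975421   90.        ]
 [565.38575582  -5.76493799  90.        ]] 47.604958871021054 11.512054624370037
[564.80378488  -8.13349713 175.79480414] [-3.13955054e+00 -2.22572966e-03  2.00133575e+00]
turn 3.2041968918498864
[566.00455335  -7.07632609  40.        ] [[538.43968303  21.33341462]
 [594.43713917  19.68684806]
 [593.09974906 -35.74184606]
 [538.04164214 -33.58372096]]
```

```bash
python3 -m inch '[[0,[0,0,0],1],[0,[0,0,0],1],[0,[0,0,0.2],1],[0,[0,0,0.2],0.2],[0,[0.05,0,0.3],0],[0,[0,0,0.4],0],[0,[0,0,0.4],0],[0,[0,0,0.4],0],[0,[0,0,0.3],0],[0,[0,0,0],0]]'
python3 - <<'E'
from h import *
s,T=pose(); print(s['eef_pos'],s['eef_rot'],delta([565,-5.5,54.3])/50, (s['eef_rot'][2]-1.754)/.08)
im,K,C=cap('wrist','w2.png')
E
```

```text
clock: 4.1
eef_pos: [562.7, -4.5, 58.8]
eef_rot: [-3.137, -0.003, 1.758]
contact_force: [-0.9, -0.4, 0.1]
width: 1.0
[562.73401003  -4.54777866  58.79840003] [-3.13709011e+00 -2.53146300e-03  1.75779978e+00] [-0.02736571  0.04139339  0.08971355] 0.047497217058323216
```

View pics/w2.png

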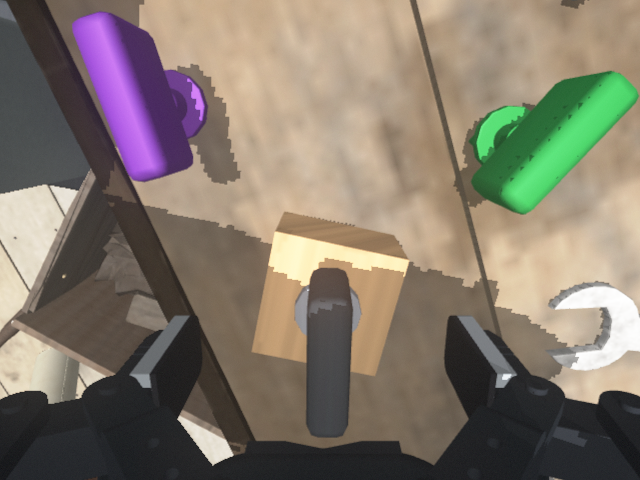

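```bash
python3 -m inch '[[0,[-0.02,0.04,0.09],0],[0,[0,0,0],0],[1,[0,0,0],0],[1,[0,0,0],0],[1,[0,0,0],0],[1,[0,0,0],0],[1,[0,0,0],0],[1,[0,0,0],0],[1,[0,0,0],0],[1,[0,0,0],0]]'
python3 - <<'E'
from h import *
s,T=pose(); print(s['eef_pos'],s['eef_rot'],s['width'],s['contact_force'],s['wrist_torque'])
im,K,C=cap('wrist','w3.png')
E
```

```text
clock: 5.4
eef_pos: [566.4, -5.6, 56.8]
eef_rot: [-3.14, -0.001, 1.758]
contact_force: [-2.2, -0.3, 1.2]
width: 0.152
[566.37181738  -5.64789791  56.84389116] [-3.14016518e+00 -8.78146888e-04  1.75809366e+00] 0.15226082554637999 [-2.15562199 -0.28519326  1.15225744] [-0.10886753  0.24909167 -0.04832794]
```

View pics/w3.png

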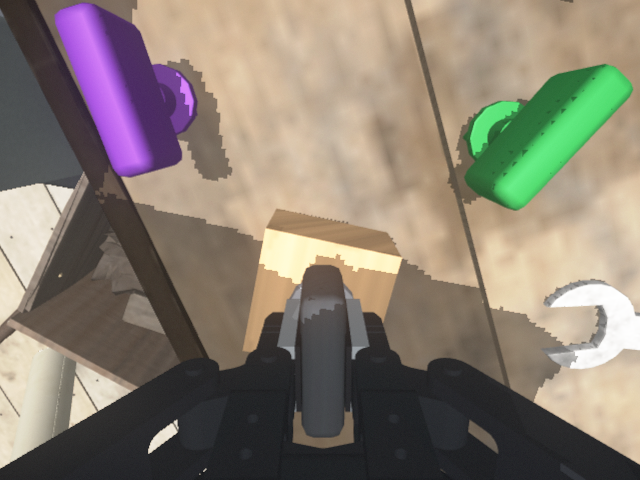

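```bash
python3 -m inch '[[1,[0,0,-0.3],0],[1,[0,0,-0.8],0],[1,[0,0,-0.8],0],[1,[0,0,-0.7],0],[1,[0.2,0.3,-0.1],0],[1,[0.55,0.65,0],0],[1,[0.6,0.7,0],0],[1,[0.5,0.6,0],0],[1,[0.2,0.2,0],0],[1,[0,0,0],0]]'
python3 - <<'E'
from h import *
s,T=pose(); print(s['eef_pos'],s['eef_rot'],s['width'],s['contact_force'],s['joint_positions'])
im,K,C=cap('wrist','w4.png');cap('scene','s4.png');cap('top','t4.png')
E
```

```text
clock: 6.7
eef_pos: [672.0, 122.0, 205.4]
eef_rot: [3.135, -0.001, 1.757]
contact_force: [-0.4, -0.1, -2.8]
width: 0.15
[671.95303095 122.01073453 205.44801888] [ 3.13533948e+00 -8.96106054e-04  1.75739480e+00] 0.14951289699102976 [-0.41381563 -0.13188198 -2.80805394] [0.07190501 0.60985098 0.28339862 1.23823443 0.00160582 1.45611057]
```

View pics/w4.png

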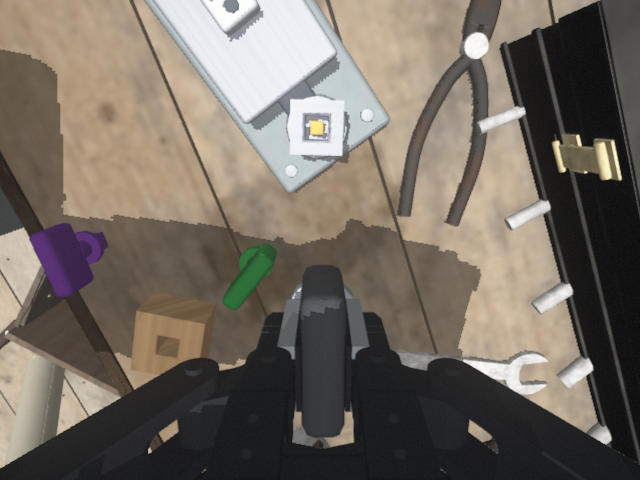

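View pics/s4.png

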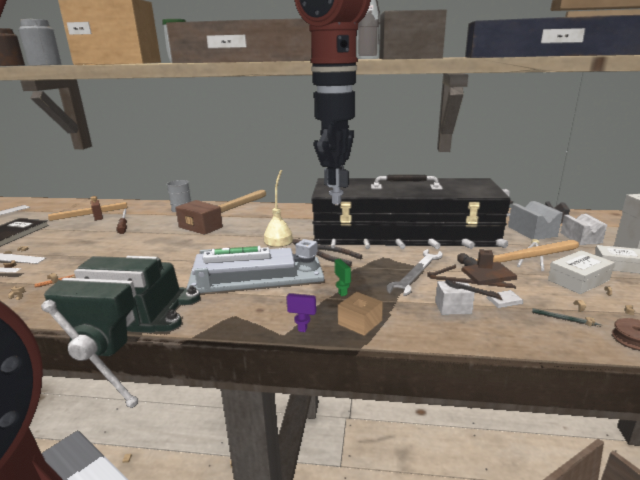

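View pics/t4.png

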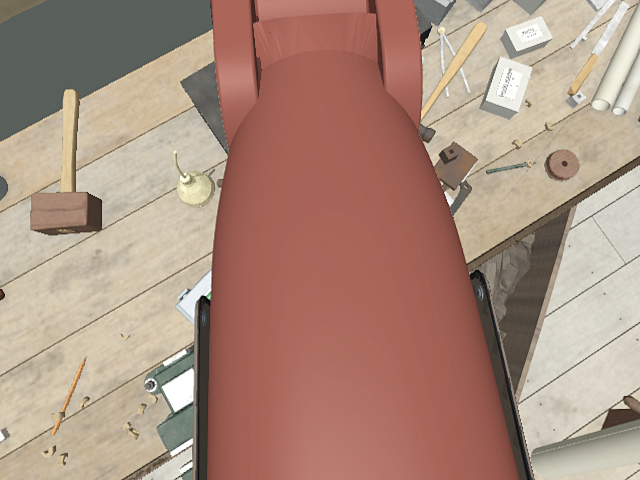

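Run:
```python
from h import *
w=cv2.imread('pics/w4.png'); t=cv2.imread('pics/top0.png')
a=cv2.resize(w[85:170,275:360],(400,400),interpolation=cv2.INTER_CUBIC)
b=cv2.resize(t[240:320,190:270],(400,400),interpolation=cv2.INTER_CUBIC)
cv2.imwrite('pics/c4.png',np.hstack([a,b]))
s=cv2.imread('pics/s4.png');cv2.imwrite('pics/c4s.png',cv2.resize(s[235:275,190:290],(800,320),interpolation=cv2.INTER_CUBIC))
```

```text
(no output)
```

View pics/c4.png

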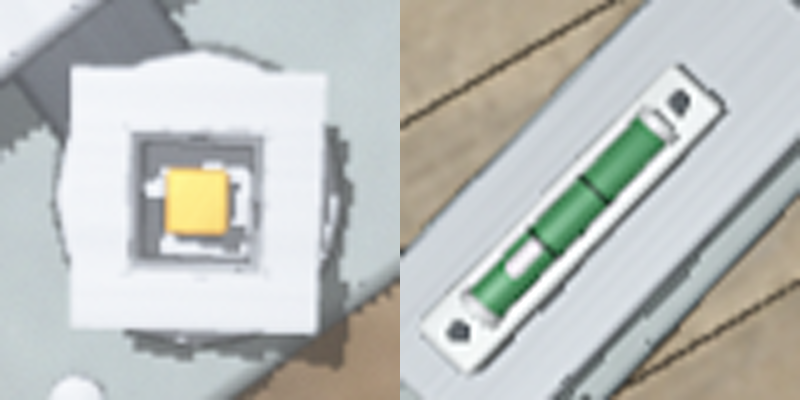

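View pics/c4s.png

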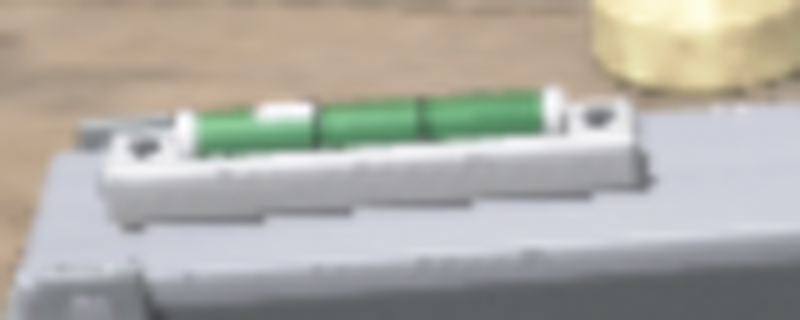

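```bash
python3 - <<'E'
from h import *
im,K,C=cap('wrist')
s,T=pose(); print(s['clock'])
f=400/85
for q in ([[70,67],[327,73],[318,332],[70,328]],[[130,132],[264,136],[264,266],[128,270]]):
    w=ray(np.array(q)/f+np.array([275,85]),K,C,72)
    d=np.roll(w,-1,0)-w
    print(w.mean(0), np.degrees(np.arctan2(d[:,1],d[:,0])), np.linalg.norm(d,axis=1))
g=np.array([[549,289,77]]); print(proj(g,K,C), T[:3,:3].T@(np.array([655,189,0])-T[:3,3]))
# handle in tool frame
Tc=np.linalg.inv(T)@C
E
python3 - <<'E'
import cv2
w=cv2.imread('pics/w4.png'); cv2.imwrite('pics/c4h.png',cv2.resize(w[255:455,260:390],(390,600)))
E
```

```text
6.9
[655.88488778 187.44257795  72.        ] [   9.26566265  -80.73958319 -170.410855     99.22004291] [34.45208555 34.06426849 34.47679367 34.25892836]
[655.89625047 187.54379497  72.        ] [   8.89096046  -79.15961215 -167.86024385   98.85022646] [18.12542614 17.08025769 18.74947593 18.13294353]
[[157.7686726  -98.14668116]] [ 70.42156731  -4.61494792 205.4969569 ]
```

View pics/c4h.png

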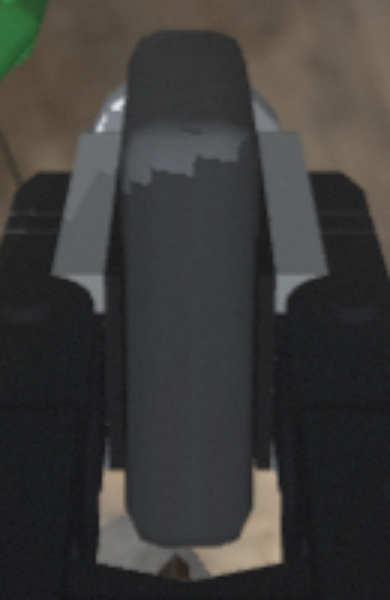

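Run:
```python
from h import *
c=bot.capture('wrist');K=np.array(c['mtx']);C=np.array(c['tool_from_camera'])
print(ray([[322.4,297],[322.4,436]],K,C,-33.2))
# near end bottom edge (z=+0.8) and top
print(ray([[322.4,265.5]],K,C,0.8))
print(bot.get_state()['clock'])
```

```text
[[ 24.08425091   0.27146942 -33.2       ]
 [-24.30306117   0.19522444 -33.2       ]]
[[21.72766172  0.20081967  0.8       ]]
6.95
```

```bash
python3 -m inch '[[1,[0.3,-0.09,0],0.3],[1,[0.6,0,0],0],[1,[0.6,0,0],0],[1,[0.5,0,0],0],[1,[0.2,0,0],0],[1,[0,0,0],0],[1,[0,0,0],0],[1,[0,0,0],0],[1,[0,0,0],0],[1,[0,0,0],0]]'
python3 - <<'E'
from h import *
im,K,C=cap('wrist','w5.png')
s,T=pose(); print(s['eef_pos'],s['eef_rot'])
p=proj([[549,289,77]],K,C)[0].astype(int);print(p)
x=max(p[0]-80,0);y=max(p[1]-80,0); print(x,y); cv2.imwrite('pics/c5.png',cv2.resize(im[y:y+150,x:x+200],(800,600),interpolation=cv2.INTER_CUBIC))
E
```

```text
clock: 8.2
eef_pos: [648.6, 222.4, 207.2]
eef_rot: [3.136, 0.001, 1.721]
contact_force: [0.1, 0.2, -2.1]
width: 0.153
[648.59536295 222.47853264 207.15629002] [3.13554413e+00 7.71637100e-04 1.72082231e+00]
[179 107]
99 27
```

View pics/c5.png

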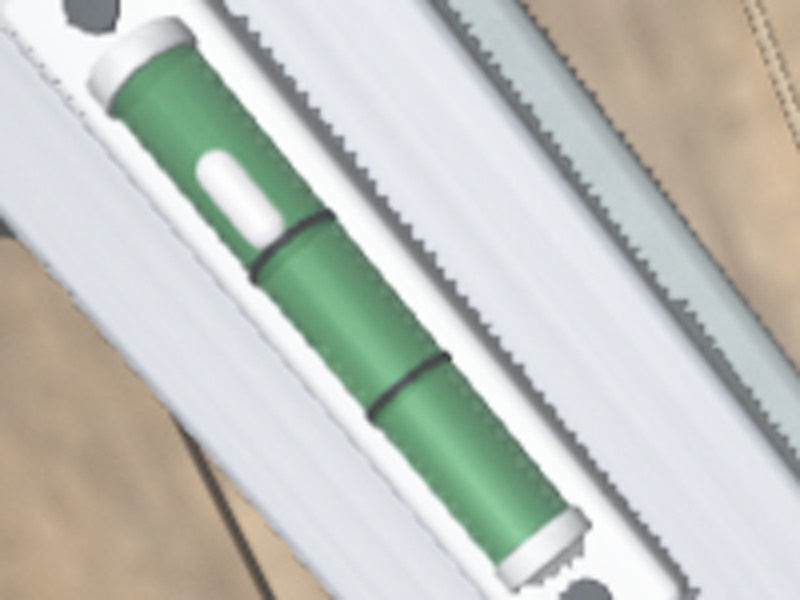

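View pics/w5.png

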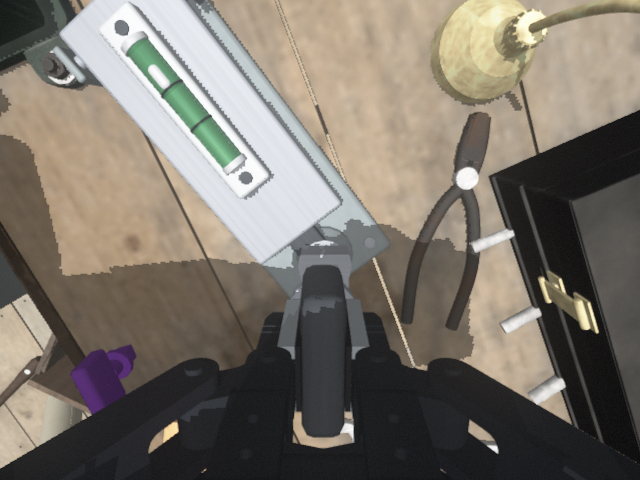

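Run:
```python
from h import *
s,T=pose(); c=bot.capture('wrist');K=np.array(c['mtx']);C=T@np.array(c['tool_from_camera'])
q=np.array([[253,277],[334,213],[372,415],[449,356],[210,155],[268,243],[151,65],[541,550]])/4+np.array([99,27])
for z in(74,78):
    w=ray(q,K,C,z)[:,:2]; l1=w[:2].mean(0);l2=w[2:4].mean(0);u=(l1-l2)/np.linalg.norm(l1-l2);m=(l1+l2)/2
    print(m,np.linalg.norm(l1-l2),(w[4:]-m)@u, np.degrees(np.arctan2(u[1],u[0])))
# top view
K,C=[np.array(bot.capture('top')[k]) for k in('mtx','cam_to_world')]
q=np.array([[541,243],[595,190],[524,256]])/5+np.array([190-80,240])
w=ray(q,K,C,77)[:,:2];u=w[0]-w[1];print(np.linalg.norm(u),(w[2]-w[:2].mean(0))@u/np.linalg.norm(u))
K,C=[np.array(bot.capture('scene')[k]) for k in('mtx','cam_to_world')]
q=np.array([[316,125],[421,118],[285,112]])/8+np.array([190,235])
w=ray(q,K,C,77)[:,:2];u=w[0]-w[1];print(np.linalg.norm(u),(w[2]-w[:2].mean(0))@u/np.linalg.norm(u))
s,T=pose();print(delta([655.7,187.6,207]),s['clock'])
```

```text
[552.7375341 290.8579737] 26.71171567518028 [ 30.63590918  16.01154504  45.14075117 -45.62017226] 136.59849733375285
[553.9627186  290.90657766] 26.325357680854307 [ 30.19279169  15.77995421  44.48783579 -44.96032254] 136.59849733375293
27.278619182829814 21.25985457116552
26.287193686942953 21.737257113824885
[-35.99258297   1.83908447   0.2050859 ] 8.5
```

```bash
python3 -m inch '[[1,[-0.35,0.04,0],-0.15],[1,[-0.37,0,0],0],[1,[0,0,0.3],0],[1,[0,0,0.5],0],[1,[0,0,0.5],0],[1,[0,0,0.3],0],[1,[0,0,0.1],0],[1,[0,0,0],0],[1,[0,0,0],0],[1,[0,0,0],0]]'
python3 - <<'E'
from h import *
s,T=pose(); print(s['eef_pos'],s['eef_rot'],s['joint_positions'][5],s['contact_force'],delta([655.7,187.6,115])/50)
a,_,_=cap('scene','s6.png');b,_,_=cap('wrist','w6.png')
cv2.imwrite('pics/c6.png',np.hstack([cv2.resize(a[200:280,265:345],(400,400),interpolation=cv2.INTER_CUBIC),cv2.resize(b[240:340,270:370],(400,400),interpolation=cv2.INTER_CUBIC)]))
E
```

```text
clock: 9.75
eef_pos: [656.7, 187.7, 118.5]
eef_rot: [3.134, -0.001, 1.733]
contact_force: [-0.2, -0.1, -2.0]
width: 0.155
[656.70155685 187.71176778 118.5393533 ] [ 3.13431328e+00 -5.41259102e-04  1.73304606e+00] 1.5798012142554254 [-0.24243207 -0.10399016 -1.9916714 ] [ 0.00099149 -0.0206439   0.07063921]
```

View pics/c6.png

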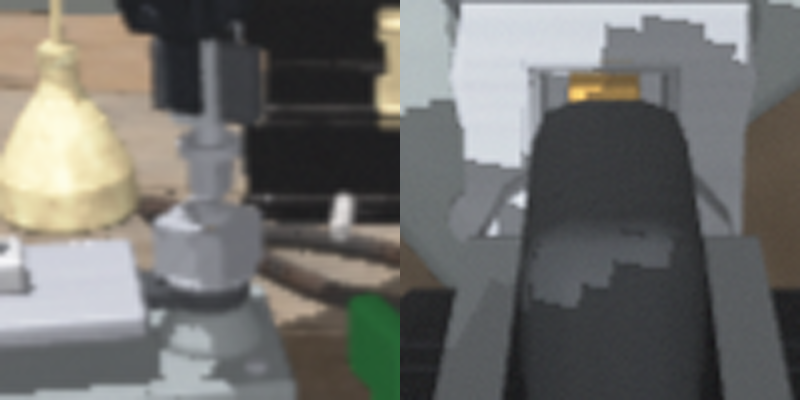

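View pics/s6.png

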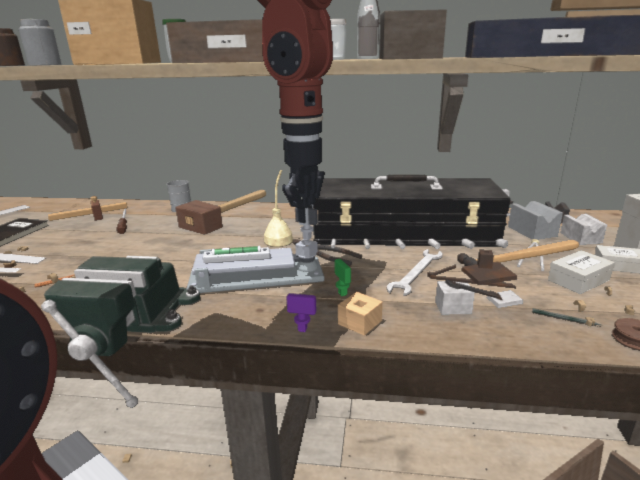

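The scene crop shows the key's shank right over the head; in the wrist crop the hole is centred under the handle to within about 1 px. I'll descend gently.

```bash
python3 -m inch '[[1,[0,-0.015,0.1],0],[1,[0,0,0.1],0],[1,[0,0,0.1],0],[1,[0,0,0.08],0],[1,[0,0,0.06],0],[1,[0,0,0.06],0],[1,[0,0,0.06],0],[1,[0,0,0.06],0],[1,[0,0,0.06],0],[1,[0,0,0.06],0]]'
python3 - <<'E'
from h import *
s,T=pose(); print(s['eef_pos'],s['eef_rot'],s['joint_positions'][5],s['contact_force'],s['wrist_torque'],delta([655.7,187.6,115])/50)
E
```

```text
clock: 11.1
eef_pos: [657.1, 188.7, 105.0]
eef_rot: [3.119, 0.0, 1.734]
contact_force: [-10.6, -2.2, 25.6]
width: 0.154
[657.14338682 188.6579694  105.03987605] [3.11874911e+00 2.53870221e-04 1.73441436e+00] 1.580131276009622 [-10.60896321  -2.22313943  25.56041656] [-0.67029265  2.57793245 -0.02410595] [-0.01622513 -0.02737049 -0.1998757 ]
```

```bash
python3 -m inch '[[1,[0,0,-0.04],0],[1,[-0.01,-0.03,0],0],[1,[0,-0.02,0.04],0],[1,[0,0,0.06],0],[1,[0,0,0.06],0],[1,[0,0,0.06],0],[1,[0,0,0.06],0],[1,[0,0,0.06],0],[1,[0,0,0.06],0],[1,[0,0,0.06],0]]'
python3 - <<'E'
from h import *
s,T=pose(); print(s['eef_pos'],s['eef_rot'],s['joint_positions'][5],s['contact_force'],s['wrist_torque'])
E
```

```text
clock: 12.35
eef_pos: [656.2, 188.9, 104.7]
eef_rot: [3.105, 0.001, 1.736]
contact_force: [-11.9, -1.7, 29.3]
width: 0.152
[656.19881594 188.88025546 104.7069198 ] [3.10480672e+00 7.71618208e-04 1.73560951e+00] 1.5797750286584193 [-11.94791505  -1.66799344  29.28318678] [-0.55691003  2.6902699  -0.03296435]
```

```bash
python3 -m inch '[[1,[0,0,-0.1],0],[1,[0,-0.04,-0.1],0],[1,[0,0,0],0],[1,[0,0,0],0],[1,[0,0,0],0],[1,[0,0,0],0],[1,[0,0,0],0],[1,[0,0,0],0],[1,[0,0,0],0],[1,[0,0,0],0]]'
python3 - <<'E'
from h import *
s,T=pose(); print(s['eef_pos'],s['eef_rot'],s['joint_positions'],s['contact_force'],T[:3,2])
a,_,_=cap('scene','s7.png');b,_,_=cap('wrist','w7.png')
cv2.imwrite('pics/c7.png',np.hstack([cv2.resize(a[200:280,265:345],(400,400),interpolation=cv2.INTER_CUBIC),cv2.resize(b[240:340,270:370],(400,400),interpolation=cv2.INTER_CUBIC)]))
E
```

```text
clock: 13.6
eef_pos: [652.8, 187.9, 112.5]
eef_rot: [3.108, 0.001, 1.735]
contact_force: [0.0, 0.5, -1.6]
width: 0.154
[652.75678056 187.89304115 112.52263499] [3.10795265e+00 1.38674956e-03 1.73523649e+00] [ 0.17355106  0.63326998  0.07579973  0.97970005 -0.00169234  1.57985544] [ 0.00268349  0.46173844 -1.63175252] [ 0.03340683  0.00413856 -0.99943327]
```

View pics/c7.png

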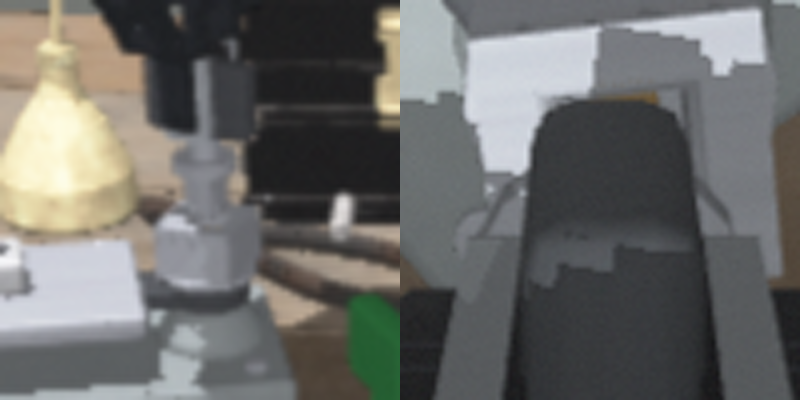

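View pics/w7.png

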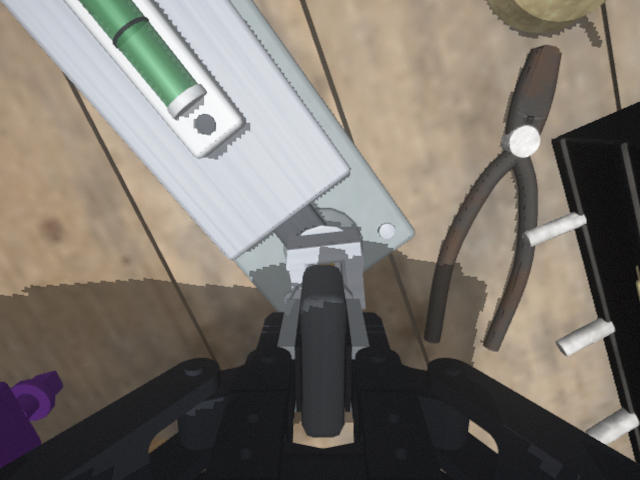

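```bash
python3 -m inch '[[1,[-0.01,0.026,0],0],[1,[0,0,0.06],0],[1,[0,0,0.06],0],[1,[0,0,0.04],0],[1,[0,0,0.04],0],[1,[0,0,0.03],0],[1,[0,0,0.03],0],[1,[0,0,0.03],0],[1,[0,0,0.03],0],[1,[0,0,0.03],0]]'
python3 - <<'E'
from h import *
s,T=pose(); print(s['eef_pos'],s['eef_rot'],s['contact_force'],s['wrist_torque'],s['eef_pos']+36.8*T[:3,2])
E
```

```text
clock: 14.95
eef_pos: [655.2, 188.5, 105.5]
eef_rot: [3.101, 0.002, 1.736]
contact_force: [-6.0, -1.0, 13.1]
width: 0.151
[655.17677038 188.46277788 105.52095473] [3.10094135e+00 1.51153208e-03 1.73612322e+00] [-5.98762709 -1.04134993 13.086066  ] [-0.27783511  1.39455843 -0.05993675] [656.66108077 188.65408812  68.75139908]
```

```bash
python3 -m inch '[[1,[0,0,-0.02],0],[1,[0,-0.03,0],0],[1,[0,-0.01,0.03],0],[1,[0,-0.01,0.03],0],[1,[0,-0.01,0.03],0],[1,[0,-0.01,0.03],0],[1,[0,-0.01,0.03],0],[1,[0,-0.01,0.03],0],[1,[0,0,0.03],0],[1,[0,0,0.03],0]]'
python3 - <<'E'
from h import *
s,T=pose(); print(s['eef_pos'],s['eef_rot'],s['contact_force'],s['wrist_torque'],s['eef_pos']+36.8*T[:3,2])
a,_,_=cap('scene','s8.png');b,_,_=cap('wrist','w8.png')
cv2.imwrite('pics/c8.png',np.hstack([cv2.resize(a[200:280,265:345],(400,400),interpolation=cv2.INTER_CUBIC),cv2.resize(b[240:340,270:370],(400,400),interpolation=cv2.INTER_CUBIC)]))
E
```

```text
clock: 16.2
eef_pos: [653.7, 188.4, 105.7]
eef_rot: [3.089, 0.002, 1.736]
contact_force: [-6.2, -0.7, 15.1]
width: 0.153
[653.67939923 188.43583741 105.7480008 ] [3.08933907e+00 2.04899061e-03 1.73645989e+00] [-6.20159991 -0.66892316 15.08264023] [-0.17115372  1.5022809  -0.0325112 ] [655.58755915 188.67852881  68.99830656]
```

View pics/c8.png

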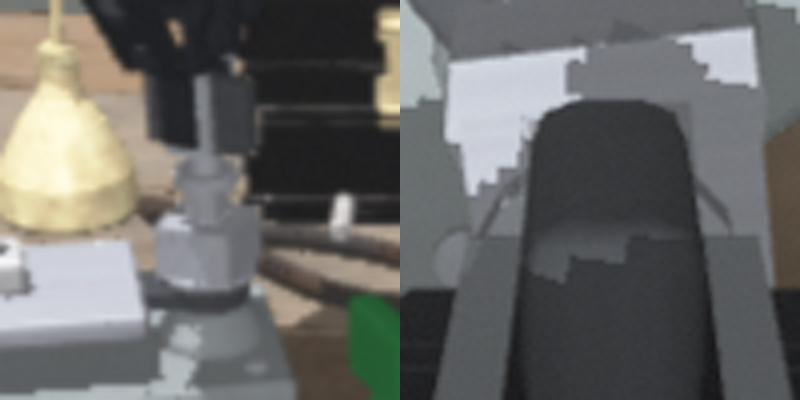

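Run:
```python
from h import *
a,K,C=cap('scene'); s,T=pose()
def pt(z): return T[:3,3]+T[:3,:3]@np.array([0,0.2,z])
P=np.array([pt(16.8-50),pt(16.8-16),pt(16.8-6),pt(16.8),pt(36.8),[655.7,187.6,72]])
p=proj(P,K,C);print(p)
sc=10;x0,y0=280,205
im=cv2.resize(a[y0:y0+60,x0:x0+60],(600,600),interpolation=cv2.INTER_CUBIC)
for i,q in enumerate(p): cv2.circle(im,(int((q[0]-x0+.5)*sc),int((q[1]-y0+.5)*sc)),3,(0,0,255) if i<5 else (0,255,0),-1)
cv2.imwrite('pics/c9.png',im)
```

```text
[[304.25292539 213.62254333]
 [305.36452355 228.64271224]
 [305.68452038 232.96658276]
 [305.87503993 235.54092653]
 [306.50223371 244.01571261]
 [306.82556828 242.86732   ]]
```

View pics/c9.png

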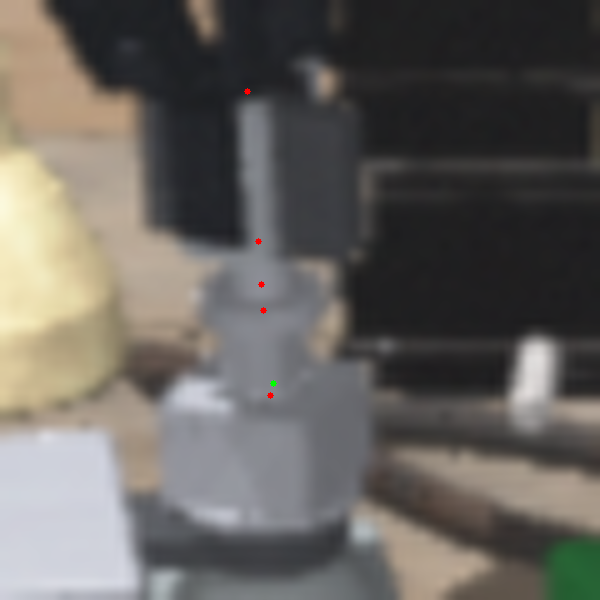

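Run:
```python
from h import *
w=[cv2.imread('pics/w%d.png'%i) for i in(6,7,8)]
cv2.imwrite('pics/c10.png',np.hstack([cv2.resize(i[225:325,270:370],(400,600),interpolation=cv2.INTER_CUBIC) for i in w[:2]]))
cv2.imwrite('pics/c11.png',cv2.resize(w[2][225:325,270:370],(600,600),interpolation=cv2.INTER_CUBIC))
```

```text
(no output)
```

View pics/c10.png

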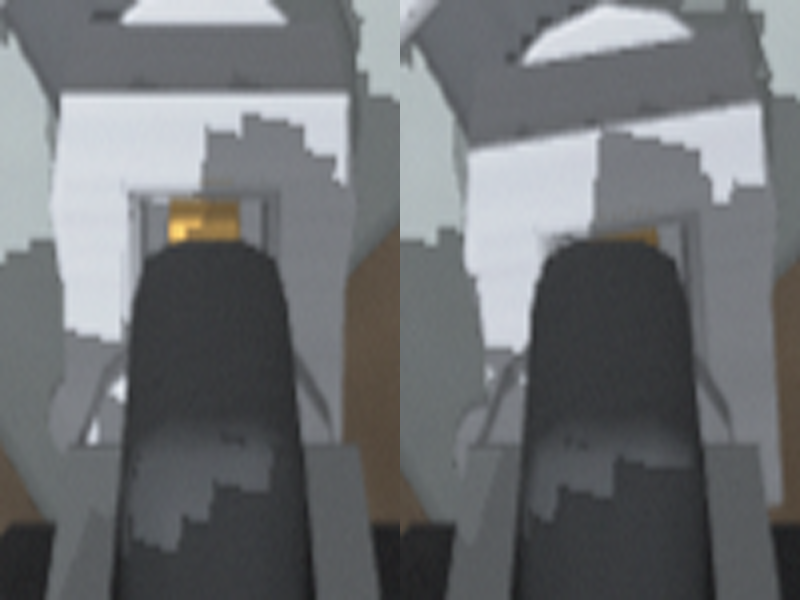

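View pics/c11.png

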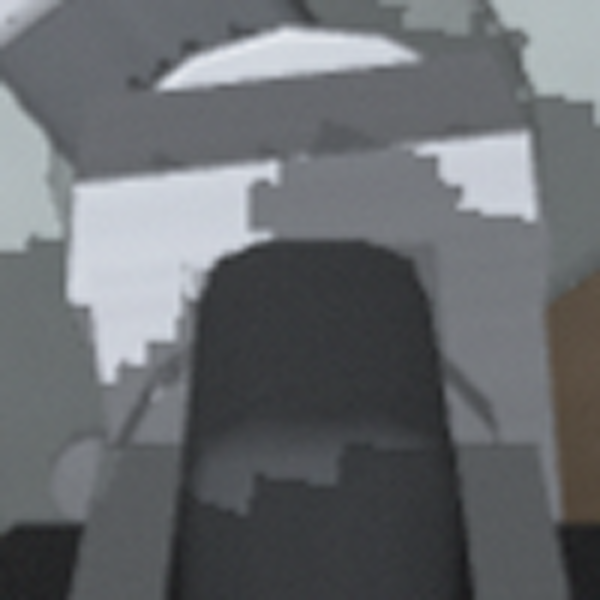

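Run:
```python
from h import *
c=bot.capture('wrist');K=np.array(c['mtx']);Tc=np.array(c['tool_from_camera'])
for nm,e,r,l,rr in (('w6',[656.70155685,187.71176778,118.5393533],[3.13431328,-5.41259102e-04,1.73304606],(285,240.5),(357,240.5)),
 ('w7',[652.75678,187.893,112.5226],[3.10795265,1.38674956e-03,1.73523649],(287,249.5),(359.25,242.5)),
 ('w8',[653.6794,188.4358,105.748],[3.08933907,2.04899061e-03,1.73645989],(282.2,255.8),(358.3,246.8))):
    T=np.eye(4);T[:3,:3]=R.from_euler('xyz',r).as_matrix();T[:3,3]=e
    w=ray([l,rr],K,T@Tc,72)[:,:2]; u=(w[1]-w[0]);L=np.linalg.norm(u);u/=L
    tip=(T@np.array([0,.2,33,1]))[:2]
    print(nm,L,np.degrees(np.arctan2(u[1],u[0])),'centre',w.mean(0)+17*np.array([u[1],-u[0]]),'tip',tip, 'jaw',np.degrees(r[2])-90)
```

```text
w6 34.282270569753386 9.121664160847537 centre [656.27711054 188.92522529] tip [657.13310204 187.8005048 ] jaw 9.296224939776039
w7 33.60201773380761 14.568991562653013 centre [656.04722897 188.76435057] tip [654.05639423 188.06230332] jaw 9.421727334094868
w8 34.28898678394187 15.571477588970131 centre [656.45529015 188.8069023 ] tip [655.5875106  188.68638832] jaw 9.491822990751174
```

```bash
python3 -m inch '[[1,[0,0.01,-0.06],0],[1,[0,0,0],-0.7],[1,[0,0,0],-0.6],[1,[0,0,0],0],[1,[0,0,0.04],0],[1,[0,0,0.04],0],[1,[0,0,0.03],0],[1,[0,0,0.03],0],[1,[0,0,0.03],0],[1,[0,0,0.03],0]]'
python3 - <<'E'
from h import *
s,T=pose(); print(s['eef_pos'],s['eef_rot'],s['contact_force'],s['wrist_torque'],(T@np.array([0,.2,36.8,1]))[:3])
a,_,_=cap('wrist','w9.png')
cv2.imwrite('pics/c12.png',cv2.resize(a[225:325,270:370],(600,600),interpolation=cv2.INTER_CUBIC))
E
```

```text
clock: 17.65
eef_pos: [654.3, 188.3, 105.5]
eef_rot: [3.087, 0.009, 1.837]
contact_force: [-6.4, -0.0, 13.5]
width: 0.153
[654.26340929 188.30147403 105.48188629] [3.08694687 0.00873235 1.83682502] [-6.38136729 -0.02565161 13.46057053] [-0.29312062  1.41466801 -0.03920872] [656.47967603 188.5729118   68.74914227]
```

View pics/c12.png

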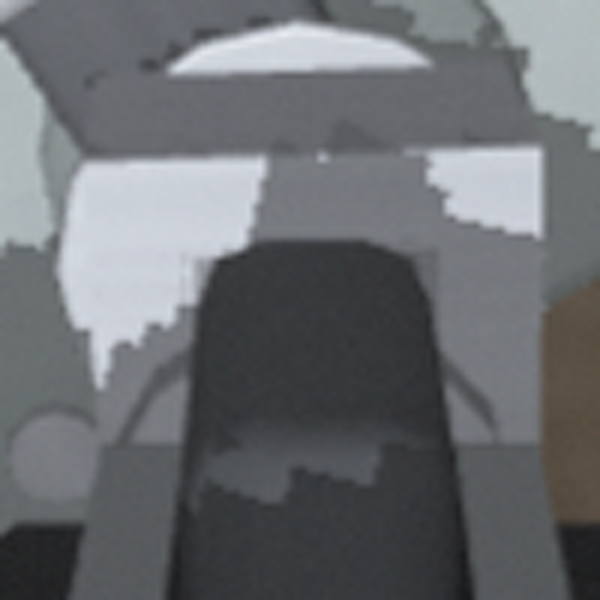

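```bash
python3 -m inch '[[1,[0,0,-0.02],0],[1,[0,-0.02,0],0],[1,[0,-0.02,0],0],[1,[0,-0.02,0],0],[1,[0,-0.02,0],0],[1,[0,-0.02,0],0],[1,[0,-0.02,0],0],[1,[0,-0.02,0],0],[1,[0,-0.02,0],0],[1,[0,-0.02,0],0]]'
python3 - <<'E'
from h import *
s,T=pose(); print(s['eef_pos'],s['eef_rot'],s['contact_force'],s['wrist_torque'],(T@np.array([0,.2,36.8,1]))[:3])
E
```

```text
clock: 18.95
eef_pos: [652.0, 187.7, 106.7]
eef_rot: [3.074, 0.008, 1.835]
contact_force: [5.2, 2.7, -4.9]
width: 0.157
[651.96078644 187.6639748  106.66568275] [3.0735099  0.00816182 1.83495527] [ 5.18773338  2.69832798 -4.85440985] [ 0.51074684 -1.40833031  0.04906948] [654.64828175 188.08057925  69.96576709]
```

```bash
python3 -m inch '[[1,[0,0.02,0],0],[1,[0,0.02,0],0],[1,[0,0.03,0],0],[1,[0,0.04,0],0],[1,[0,0.04,0],0],[1,[0,0.04,0],0],[1,[0,0.04,0],0],[1,[0,0.04,0],0],[1,[0,0.04,0],0],[1,[0,0.04,0],0]]'
python3 - <<'E'
from h import *
s,T=pose(); print(s['eef_pos'],s['eef_rot'],s['contact_force'],s['wrist_torque'],(T@np.array([0,.2,36.8,1]))[:3])
E
```

```text
clock: 20.2
eef_pos: [657.5, 189.3, 106.1]
eef_rot: [3.098, 0.009, 1.835]
contact_force: [-8.3, -2.2, 7.0]
width: 0.15
[657.4569012  189.29548554 106.08328082] [3.09790057 0.00890131 1.83470658] [-8.34163181 -2.23811951  7.01180207] [-0.59449802  2.22530238 -0.08086129] [659.28684417 189.45105237  69.32859257]
```

```bash
python3 -m inch '[[1,[0.02,0.04,0],0],[1,[0.02,0.04,0],0],[1,[0.02,0.04,0],0],[1,[0.02,0.04,0],0],[1,[0.02,0.04,0],0],[1,[0.02,0.04,0],0],[1,[0.02,0.04,0],0],[1,[0.02,0.04,0],0],[1,[0.02,0.04,0],0],[1,[0.02,0.04,0],0]]'
python3 - <<'E'
from h import *
s,T=pose(); print(s['eef_pos'],s['eef_rot'],s['contact_force'],s['wrist_torque'],(T@np.array([0,.2,36.8,1]))[:3])
a,_,_=cap('wrist','w10.png')
cv2.imwrite('pics/c13.png',cv2.resize(a[225:325,270:370],(600,600),interpolation=cv2.INTER_CUBIC))
E
```

```text
clock: 21.45
eef_pos: [658.5, 190.5, 106.1]
eef_rot: [3.136, 0.027, 1.829]
contact_force: [-8.5, -5.9, 5.9]
width: 0.156
[658.51123668 190.52095658 106.14433714] [3.13592837 0.02703865 1.82863812] [-8.54005069 -5.89446635  5.85235028] [-1.41631142  2.05924686 -0.06569038] [659.15985823 189.66313963  69.35951092]
```

View pics/c13.png

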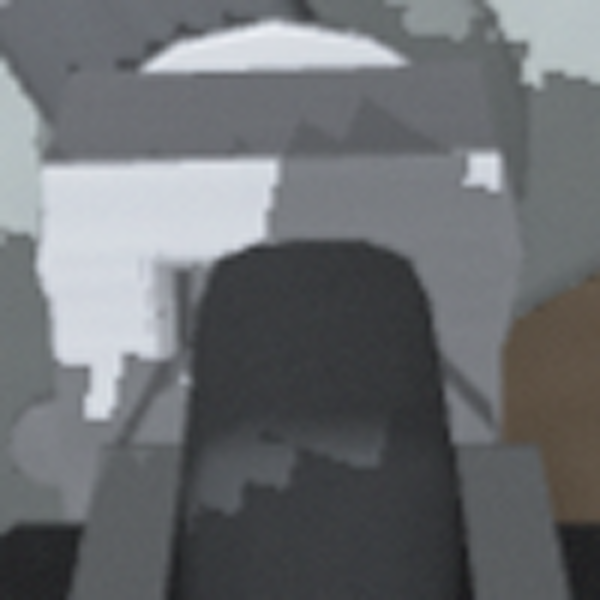

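```bash
python3 -m inch '[[1,[-0.03,-0.056,0],0],[1,[-0.03,0,0],0],[1,[-0.03,0,0],0],[1,[-0.03,0,0],0],[1,[-0.03,0,0],0],[1,[-0.03,0,0],0],[1,[-0.03,0,0],0],[1,[-0.03,0,0],0],[1,[-0.03,0,0],0],[1,[-0.03,0,0],0]]'
python3 - <<'E'
from h import *
s,T=pose(); print(s['eef_pos'],s['eef_rot'],s['contact_force'],s['wrist_torque'],(T@np.array([0,.2,36.8,1]))[:3])
E
```

```text
clock: 22.75
eef_pos: [656.7, 188.4, 106.3]
eef_rot: [3.134, 0.002, 1.838]
contact_force: [-2.4, 6.0, 2.0]
width: 0.154
[656.73225311 188.36186136 106.31462401] [3.13376791e+00 2.41680594e-03 1.83792536e+00] [-2.42511152  6.03256344  1.95174731] [1.25916929 0.72965759 0.04908256] [657.22636341 188.40488235  69.51742297]
```

```bash
python3 -m inch '[[1,[0.014,-0.005,0],-0.25],[1,[0,0,0.03],0],[1,[0,0,0.03],0],[1,[0,0,0.03],0],[1,[0,0,0.03],0],[1,[0,0,0.03],0],[1,[0,0,0.03],0],[1,[0,0,0.03],0],[1,[0,0,0.03],0],[1,[0,0,0.03],0]]'
python3 - <<'E'
from h import *
s,T=pose(); print(s['eef_pos'],s['eef_rot'],s['contact_force'],s['wrist_torque'],(T@np.array([0,.2,36.8,1]))[:3])
a,_,_=cap('wrist','w11.png')
cv2.imwrite('pics/c14.png',cv2.resize(a[225:325,270:370],(600,600),interpolation=cv2.INTER_CUBIC))
E
```

```text
clock: 24.0
eef_pos: [656.8, 189.1, 105.5]
eef_rot: [3.126, 0.005, 1.861]
contact_force: [-6.7, -0.4, 12.1]
width: 0.157
[656.79270315 189.06276458 105.52923988] [3.12624844 0.00484547 1.86059214] [-6.72862918 -0.42266798 12.0545685 ] [-0.0758336   1.56154761 -0.03215251] [657.57638535 189.11041709  68.73707263]
```

View pics/c14.png

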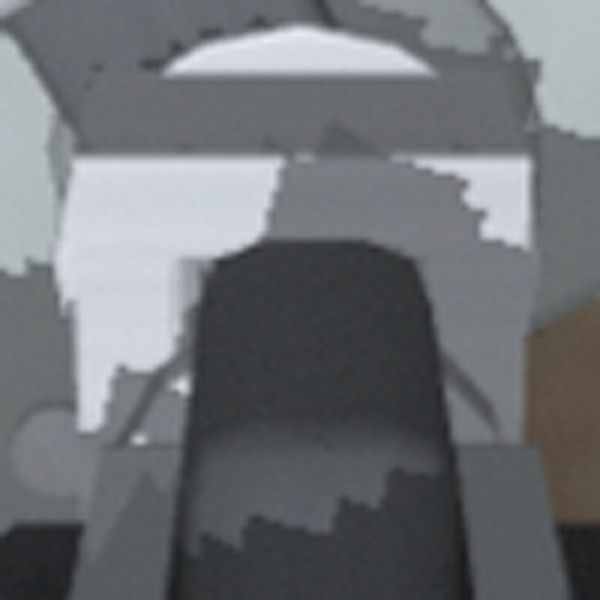

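Run:
```python
from h import *
s,T=pose();c=bot.capture('wrist');K=np.array(c['mtx']);Tc=np.array(c['tool_from_camera'])
w=ray([(282.5,250.8),(358.3,250.8)],K,Tc,105.53-72)
print(w, w.mean(0)-[17,0,0]);
```

```text
[[ 17.14114325 -17.70449673  33.53      ]
 [ 17.10915674  16.16652144  33.53      ]] [ 0.12514999 -0.76898764 33.53      ]
```

```bash
python3 -m inch '[[1,[0,0,-0.03],0],[1,[0.003,-0.028,0],0],[1,[0,0,0],0],[1,[0,-0.004,0.03],0],[1,[0,-0.004,0.03],0],[1,[0,-0.006,0.03],0],[1,[0,-0.006,0.03],0],[1,[0,-0.006,0.03],0],[1,[0,-0.006,0.03],0],[1,[0,-0.006,0.03],0]]'
python3 - <<'E'
from h import *
s,T=pose(); print(s['eef_pos'],s['eef_rot'],s['contact_force'],s['wrist_torque'],(T@np.array([0,.2,36.8,1]))[:3])
E
```

```text
clock: 25.35
eef_pos: [655.8, 188.6, 105.7]
eef_rot: [3.117, 0.007, 1.861]
contact_force: [-5.1, -0.1, 12.0]
width: 0.15
[655.78721567 188.60458986 105.68383932] [3.11744606 0.00665333 1.86095822] [-5.12905606 -0.08569343 12.04308142] [-0.14236987  1.19744953 -0.03904464] [656.90018688 188.68149671  68.90021007]
```

```bash
python3 -m inch '[[1,[0,-0.035,0.01],0],[1,[0,-0.03,0.03],0],[1,[-0.03,-0.01,0.03],0],[1,[-0.03,-0.01,0.03],0],[1,[0.03,-0.01,0.03],0],[1,[0.03,-0.01,0.03],0],[1,[0.03,-0.01,0.03],0],[1,[0,-0.03,0.03],0],[1,[-0.03,-0.03,0.03],0],[1,[-0.03,-0.01,0.03],0]]'
python3 - <<'E'
from h import *
s,T=pose(); print(s['eef_pos'],s['eef_rot'],s['contact_force'],s['wrist_torque'],(T@np.array([0,.2,36.8,1]))[:3])
a,_,_=cap('wrist','w12.png')
cv2.imwrite('pics/c15.png',cv2.resize(a[225:325,270:370],(600,600),interpolation=cv2.INTER_CUBIC))
E
```

```text
clock: 26.6
eef_pos: [654.8, 187.9, 105.6]
eef_rot: [3.095, 0.006, 1.863]
contact_force: [-6.4, 5.7, 14.6]
width: 0.151
[654.7744286  187.90423287 105.63361304] [3.0950282  0.00602998 1.86256127] [-6.42406144  5.70874013 14.62448516] [1.42206798 1.60346517 0.05153175] [656.67007112 188.24217828  68.88347926]
```

View pics/c15.png

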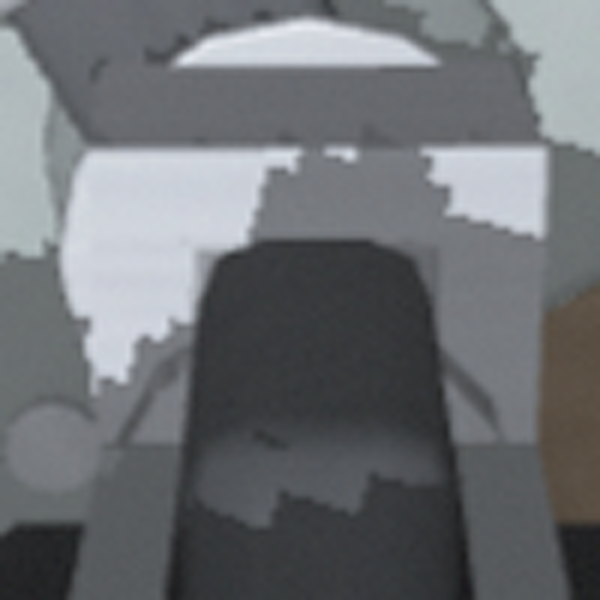

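Run:
```python
from h import *
a,K,C=cap('scene','s12.png'); s,T=pose()
P=[(T@np.array([0,.2,z,1]))[:3] for z in(-33.2,.8,10.8,16.8,36.8)]+[[656.3,188.85,72]]
p=proj(P,K,C); sc=12;x0,y0=282,212
im=cv2.resize(a[y0:y0+50,x0:x0+50],(600,600),interpolation=cv2.INTER_CUBIC)
for i,q in enumerate(p): cv2.circle(im,(int((q[0]-x0+.5)*sc),int((q[1]-y0+.5)*sc)),3,(0,0,255) if i<5 else (0,255,0),-1)
cv2.imwrite('pics/c16.png',im); print(s['clock'],s['contact_force'])
```

```text
26.7 [-4.71830589  6.105567   13.44601204]
```

View pics/c16.png

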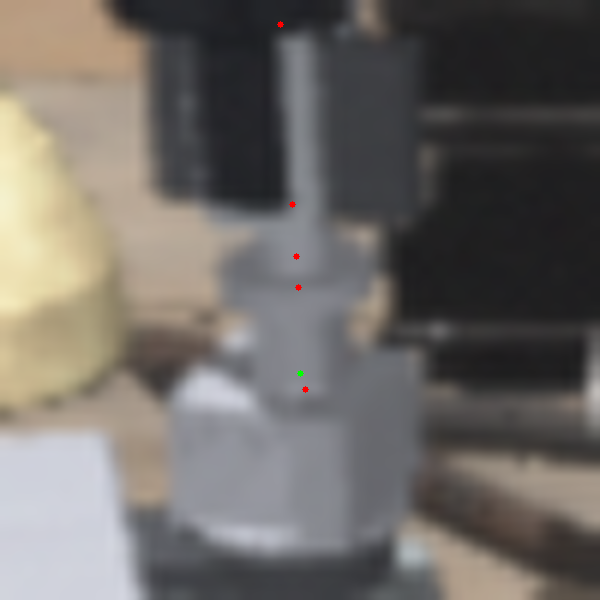

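View pics/w12.png

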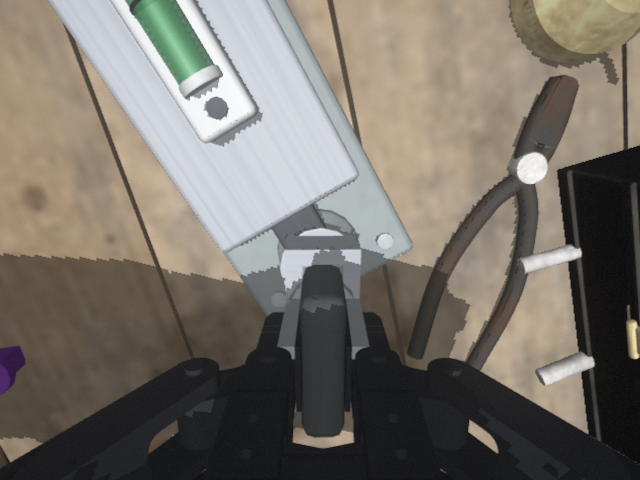

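The key is jamming. Pressing straight down also produces a sideways force of about 0.45 times the push, which comes from the arm's stiffness coupling. I'll first undo the tilt by pushing outward, then press with a compensating −y shift.

```bash
python3 -m inch '[[1,[0.01,0.03,-0.01],0],[1,[0,0.04,0],0],[1,[0,0.04,0],0],[1,[0,0.04,0],0],[1,[0,0.04,0],0],[1,[0,0.04,0],0],[1,[0.005,-0.03,0],0],[1,[0,-0.03,0.035],0],[1,[0,-0.03,0.035],0],[1,[0,-0.03,0.035],0]]'
python3 - <<'E'
from h import *
s,T=pose(); print(s['eef_pos'],s['eef_rot'],s['contact_force'],s['wrist_torque'],(T@np.array([0,.2,36.8,1]))[:3])
E
```

```text
clock: 27.95
eef_pos: [656.6, 189.1, 105.6]
eef_rot: [3.101, 0.007, 1.862]
contact_force: [-2.0, 0.6, 14.3]
width: 0.154
[656.56031787 189.05204018 105.63509871] [3.10080311 0.00652013 1.862189  ] [-2.0398457   0.58317033 14.33648574] [ 0.12032285  0.63000442 -0.08214598] [658.25796526 189.31098058  68.87464519]
```

Run:
```python
from h import *
c=bot.capture('scene');K=np.array(c['mtx']);C=np.array(c['cam_to_world'])
def draw(fn,e,r,x0,y0,head,hy):
    a=cv2.imread(fn);sc=10
    T=np.eye(4);T[:3,:3]=R.from_euler('xyz',r).as_matrix();T[:3,3]=e
    im=cv2.resize(a[y0:y0+60,x0:x0+40],(400,600),interpolation=cv2.INTER_CUBIC)
    def px(P): q=proj(P,K,C); return [(int((u-x0+.5)*sc),int((v-y0+.5)*sc)) for u,v in q]
    def tp(x,y,z): return (T@np.array([x,y,z,1]))[:3]
    for z,h in((16.8,7),(32.8,7)):
        q=px([tp(i,.2+j,z) for i,j in((-h,-h),(h,-h),(h,h),(-h,h))]); cv2.polylines(im,[np.array(q)],True,(0,0,255),1)
    for z in(10.8,16.8):
        q=px([tp(14*np.cos(t),.2+14*np.sin(t),z) for t in np.linspace(0,6.28,40)]); cv2.polylines(im,[np.array(q)],True,(255,0,255),1)
    q=px([tp(0,.2,36.8)]);cv2.circle(im,q[0],3,(0,0,255),-1)
    for h in(17,7.75):
        cc=np.array(head)
        M=R.from_euler('z',hy,degrees=True).as_matrix()
        q=px([cc+M@np.array([i*h,j*h,0]) for i,j in((-1,-1),(1,-1),(1,1),(-1,1))]); cv2.polylines(im,[np.array(q)],True,(0,255,0),1)
    return im
A=draw('pics/s6.png',[656.7016,187.7118,118.5394],[3.1343,-.00054,1.7330],288,203,[656.3,188.5,72],9.3)
B=draw('pics/s12.png',[654.7744,187.9042,105.6336],[3.0950,.006,1.8626],288,203,[656.3,188.5,72],16.5)
cv2.imwrite('pics/c17.png',np.hstack([A,B]))
```

```text
(no output)
```

View pics/c17.png

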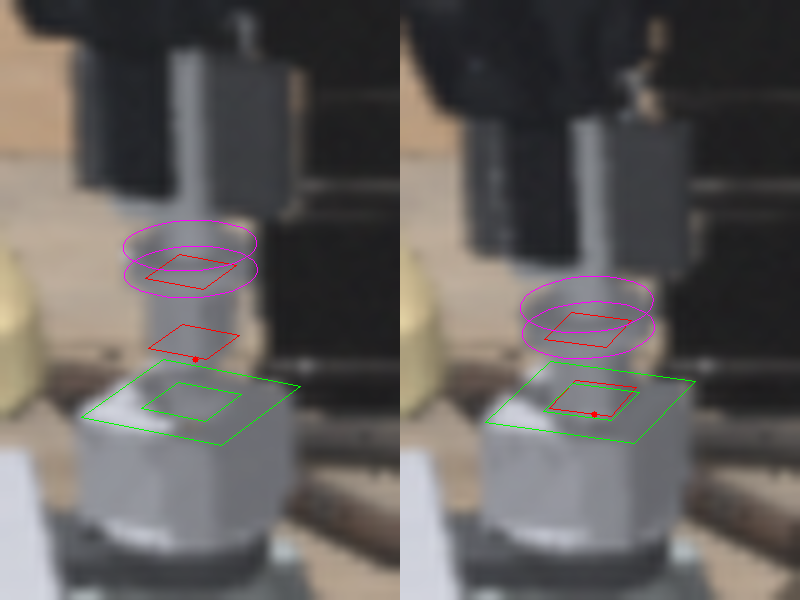

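```bash
python3 -m inch '[[1,[0.02,-0.025,-0.02],0],[1,[0.03,0,0],0],[1,[0.03,0,0],0],[1,[0.03,0,0],0],[1,[0.03,0,0],0],[1,[0.03,0,0],0],[1,[0,-0.015,0.03],0],[1,[0,-0.025,0.03],0],[1,[0,-0.025,0.03],0],[1,[0,-0.025,0.03],0]]'
python3 - <<'E'
from h import *
s,T=pose(); print(s['eef_pos'],s['eef_rot'],s['contact_force'],s['wrist_torque'],(T@np.array([0,.2,36.8,1]))[:3])
E
```

```text
clock: 29.25
eef_pos: [653.4, 191.2, 101.1]
eef_rot: [3.095, 0.017, 1.858]
contact_force: [2.3, -0.5, 4.8]
width: 0.155
[653.40409517 191.18680638 101.08466357] [3.09480615 0.01672299 1.85795013] [ 2.3112793  -0.46064364  4.76782754] [-0.29238707 -0.62758288 -0.0413125 ] [655.42039265 191.14146548  64.33942594]
```

```bash
python3 -m inch '[[1,[0,0.01,0.05],0],[1,[0,-0.015,0.05],0],[1,[0,-0.015,0.05],0],[1,[0,-0.015,0.05],0],[1,[0,-0.015,0.05],0],[1,[0,-0.015,0.05],0],[1,[0,-0.015,0.05],0],[1,[0,-0.015,0.05],0],[1,[0,-0.015,0.05],0],[1,[0,-0.015,0.05],0]]'
python3 - <<'E'
from h import *
s,T=pose(); print(s['eef_pos'],s['eef_rot'],s['contact_force'],s['wrist_torque'],(T@np.array([0,.2,36.8,1]))[:3],s['joint_positions'][5])
E
```

```text
clock: 30.5
eef_pos: [653.9, 191.1, 89.1]
eef_rot: [3.077, 0.018, 1.859]
contact_force: [-5.8, -3.8, 23.8]
width: 0.158
[653.88707189 191.13111892  89.14382347] [3.07712472 0.01841024 1.85884159] [-5.82260026 -3.81513419 23.81502119] [-0.7651133   1.43085793  0.00837433] [656.54352135 191.21333219  52.43937528] 1.464436241475322
```

```bash
python3 -m inch '[[1,[0,-0.01,0.03],1],[1,[0,-0.01,0.03],1],[1,[0,-0.01,0.03],1],[1,[0,-0.01,0.03],1],[1,[0,-0.01,0.03],1],[1,[0,-0.01,0.03],1],[1,[0,-0.01,0.03],1],[1,[0,-0.01,0.03],1],[1,[0,-0.01,0.03],1],[1,[0,-0.01,0.03],1]]'
python3 - <<'E'
from h import *
s,T=pose(); print(s['eef_pos'],s['eef_rot'],s['contact_force'],s['wrist_torque'],s['joint_positions'][5])
a,_,_=cap('scene','s20.png');cv2.imwrite('pics/c20.png',cv2.resize(a[235:275,190:290],(800,320),interpolation=cv2.INTER_CUBIC))
E
```

```text
clock: 31.75
eef_pos: [654.9, 190.5, 89.5]
eef_rot: [3.068, -0.042, 1.036]
contact_force: [-3.1, -4.6, 15.6]
width: 0.152
[654.94241296 190.48259769  89.45937022] [ 3.06765299 -0.04218966  1.03565118] [-3.10183305 -4.60188514 15.62244248] [-1.16829938  0.91305655  0.02963366] 2.2908686672452485
```

View pics/c20.png

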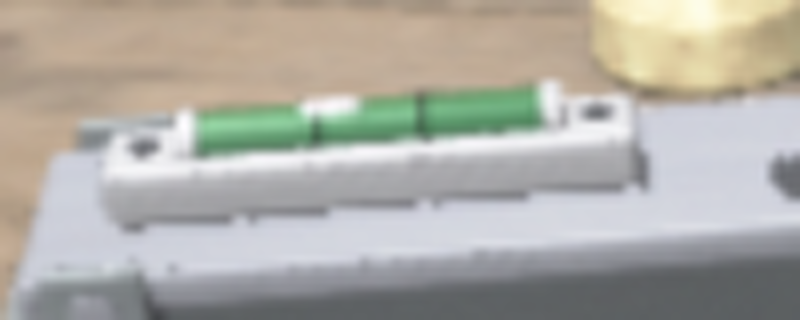

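```bash
python3 -m inch '[[1,[-0.005,-0.008,0.025],0.6],[1,[-0.005,-0.008,0.025],0.6],[1,[-0.005,-0.008,0.025],0.6],[1,[-0.005,-0.008,0.025],0.6],[1,[-0.005,-0.008,0.025],0.5],[1,[-0.005,-0.008,0.025],0.5],[1,[-0.005,-0.008,0.025],0.5],[1,[-0.005,-0.008,0.025],0.5],[1,[-0.005,-0.008,0.025],0.4],[1,[-0.005,-0.008,0.025],0.3]]'
python3 - <<'E'
from h import *
s,T=pose(); print(s['eef_pos'],s['eef_rot'],s['contact_force'],s['wrist_torque'],s['joint_positions'][5])
a,_,_=cap('scene','s21.png');cv2.imwrite('pics/c21.png',cv2.resize(a[240:262,210:262],(800,338),interpolation=cv2.INTER_CUBIC))
a,_,_=cap('wrist','w21.png');a,_,_=cap('top','t21.png')
E
```

```text
clock: 33.05
eef_pos: [654.9, 190.0, 89.6]
eef_rot: [3.081, -0.079, 0.611]
contact_force: [-2.8, -2.2, 12.5]
width: 0.156
[654.92163793 190.04010252  89.64302465] [ 3.08104566 -0.07884998  0.61086888] [-2.7895167  -2.22506248 12.5098396 ] [-0.84915922  0.78575671  0.00643376] 2.7181813358746703
```

View pics/c21.png

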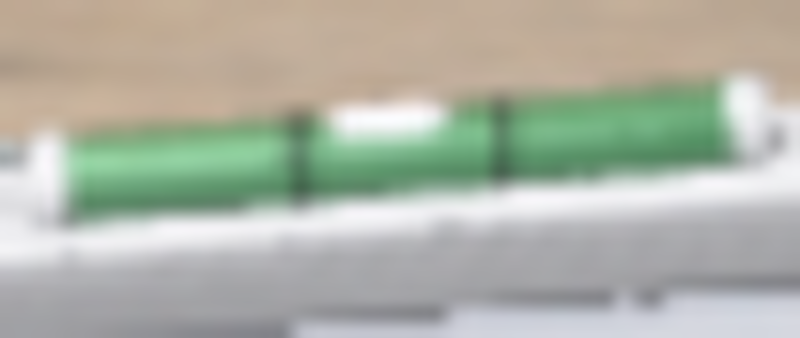

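View pics/t21.png

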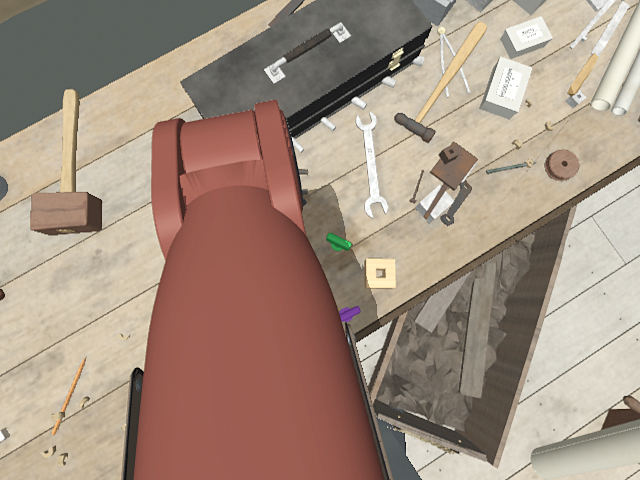

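```bash
cat > m.py <<'E'
from h import *
def meas(a):
    g=a[240:262,210:262].astype(float)
    r,gr,b=g[...,2],g[...,1],g[...,0]
    w=np.clip((r-120)/100,0,1)   # bubble: red high on green
    ys,xs=np.indices(r.shape)
    # bubble search between cols 15..40, rows 5..9
    prof=w[5:10,15:38]; prof=prof.copy()
    print('rows',prof.sum(1).round(2))
    for rows in ((6,9),(7,9)):
        p=r[rows[0]:rows[1]].mean(0); print(np.round(p[14:38]).astype(int))
    p=gr[9:12].mean(0); d=np.clip(np.median(p[14:38])-p,0,None); 
    l=[(d[c-2:c+3]*np.arange(c-2,c+3)).sum()/d[c-2:c+3].sum() for c in(19,32)]
    print('lines',np.round(l,2))
    return l
if __name__=='__main__':
    import sys
    meas(cv2.imread(sys.argv[1]))
E
python3 m.py pics/s21.png
```

```text
rows [16.08 12.93 10.44  7.24  2.69]
[173 166 162 161 149 136 151 190 220 225 223 227 228 221 194 152 133 127
 105 117 124 125 122 120]
[162 152 148 146 130 111 133 188 230 236 236 237 234 226 194 142 122 117
  92 105 115 119 116 115]
lines [19.08 32.31]
```

```bash
python3 -m inch '[[1,[-0.005,-0.005,0.025],0.25],[1,[-0.005,-0.005,0.025],0.25],[1,[-0.005,-0.005,0.025],0.25],[1,[-0.005,-0.005,0.025],0.2],[1,[-0.005,-0.005,0.025],0],[1,[-0.005,-0.005,0.025],0],[1,[-0.005,-0.005,0.025],0],[1,[-0.005,-0.005,0.025],0],[1,[-0.005,-0.005,0.025],0],[1,[-0.005,-0.005,0.025],0]]'
python3 - <<'E'
from h import *
s,T=pose(); print(s['eef_pos'],s['eef_rot'],s['contact_force'],s['wrist_torque'],s['joint_positions'][5])
a,_,_=cap('scene','s22.png');cv2.imwrite('pics/c22.png',cv2.resize(a[240:262,210:262],(800,338),interpolation=cv2.INTER_CUBIC))
cap('wrist','w22.png')
E
python3 m.py pics/s22.png
```

```text
clock: 34.45
eef_pos: [654.7, 190.0, 89.7]
eef_rot: [3.08, -0.092, 0.535]
contact_force: [-2.5, -2.7, 14.4]
width: 0.152
[654.72746269 190.02758844  89.71112165] [ 3.07953946 -0.09186048  0.53470965] [-2.49579688 -2.68895015 14.40586244] [-0.84112961  1.01631224 -0.05304998] 2.7966297716349735
rows [16.13 13.11  9.97  6.43  2.45]
[174 167 162 156 146 136 147 154 192 221 227 228 226 216 212 171 137 128
 104 113 122 125 123 121]
[162 154 148 139 126 110 128 138 192 229 236 237 232 216 210 167 128 118
  90 102 114 118 118 116]
lines [18.96 32.29]
```

View pics/c22.png

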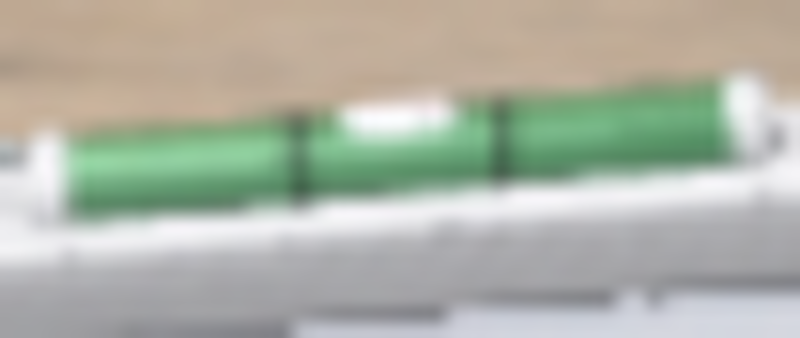

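View pics/w22.png

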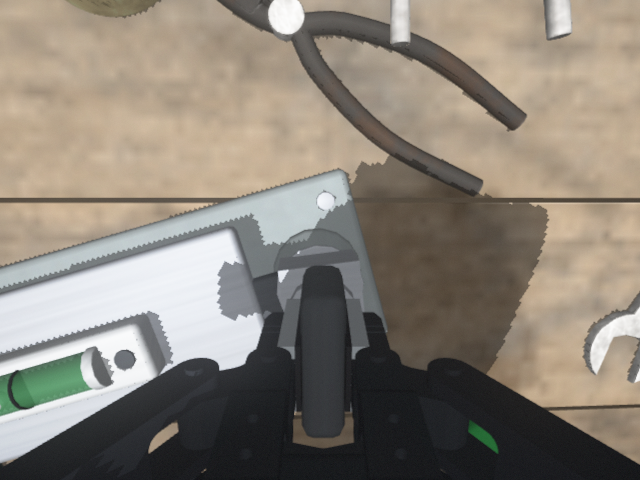

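```bash
python3 - <<'E'
from h import *
c=bot.capture('scene');K=np.array(c['mtx']);C=np.array(c['cam_to_world'])
a=np.radians(136.6);u=np.array([np.cos(a),np.sin(a),0]);v=np.array([np.sin(a),-np.cos(a),0])
P=np.array([551.5,289.5,77])
for r in(5,7):
  for th in(0,30,60,90):
    t=np.radians(th); off=np.array([0,0,r*np.cos(t)-r])-v*r*np.sin(t)
    q=proj([P+off+u*13.5,P+off-u*13.5,P+u*0,P+u],K,C)-[210,240]
    print(r,th,q.round(2).tolist(),'midlines-mid',(q[:2,0].mean()-q[2,0]).round(2))
E
python3 - <<'E'
import cv2,numpy as np
a=cv2.imread('pics/s22.png')[240:262,210:262].astype(int)
for r in range(4,14): print(r,a[r,15:36,1])
E
```

```text
5 0 [[20.21, 6.65], [33.44, 5.54], [26.84, 6.09], [26.35, 6.14]] midlines-mid -0.01
5 30 [[20.2, 7.44], [33.46, 6.32], [26.84, 6.09], [26.35, 6.14]] midlines-mid -0.01
5 60 [[20.26, 8.6], [33.53, 7.48], [26.84, 6.09], [26.35, 6.14]] midlines-mid 0.06
5 90 [[20.38, 9.84], [33.64, 8.71], [26.84, 6.09], [26.35, 6.14]] midlines-mid 0.17
7 0 [[20.21, 6.65], [33.44, 5.54], [26.84, 6.09], [26.35, 6.14]] midlines-mid -0.01
7 30 [[20.19, 7.75], [33.46, 6.64], [26.84, 6.09], [26.35, 6.14]] midlines-mid -0.01
7 60 [[20.28, 9.39], [33.57, 8.26], [26.84, 6.09], [26.35, 6.14]] midlines-mid 0.09
7 90 [[20.45, 11.12], [33.73, 9.99], [26.84, 6.09], [26.35, 6.14]] midlines-mid 0.25
4 [168 168 168 170 173 175 174 173 172 172 173 172 173 173 173 173 173 174
 175 175 175]
5 [169 168 169 171 173 174 172 171 170 170 170 172 176 177 174 173 173 172
 172 171 172]
6 [174 173 171 170 169 170 171 177 186 192 196 199 202 204 175 159 157 136
 151 160 162]
7 [169 166 159 143 131 152 167 219 243 247 249 248 236 236 204 170 160 120
 148 166 171]
8 [170 169 166 146 121 157 175 210 231 236 236 232 223 219 199 188 182 133
 159 179 184]
9 [201 201 198 173 143 182 195 199 203 204 202 198 193 189 181 177 170 122
 146 165 166]
10 [202 199 186 159 129 162 174 173 172 170 166 163 160 158 154 152 146 107
 128 143 143]
11 [167 164 158 145 115 138 148 148 146 146 146 145 145 145 143 144 140 112
 132 145 145]
12 [140 142 142 136 105 128 143 145 144 147 163 173 185 190 193 205 208 198
 221 228 229]
13 [148 177 188 185 166 197 223 228 228 228 230 233 235 238 238 240 240 238
 240 239 237]
```

Run:
```python
from h import *
s,T=pose(); z=T[:3,2]; print(z, 'in tool axes horizontal dir', T[:3,:3].T@np.array([z[0],z[1],0])/np.hypot(z[0],z[1]), s['clock'], (T@np.array([0,0,16.8,1]))[:3])
```

```text
[ 0.11043993 -0.00671984 -0.99386008] in tool axes horizontal dir [0.82440239 0.55508429 0.11064418] 34.6 [656.5999471  189.90868822  73.04497298]
```

```bash
python3 -m inch '[[1,[0.025,0.017,0.02],0],[1,[0.033,0.022,0.025],0],[1,[0.033,0.022,0.025],0],[1,[0.033,0.022,0.025],0],[1,[0.033,0.022,0.025],0],[1,[0.033,0.022,0.025],0],[1,[0.033,0.022,0.025],0],[1,[0.033,0.022,0.025],0],[1,[0.033,0.022,0.025],0],[1,[0.033,0.022,0.025],0]]'
python3 - <<'E'
from h import *
s,T=pose(); print(s['eef_pos'],s['eef_rot'],T[:3,2],s['contact_force'],s['wrist_torque'],s['joint_positions'][5],(T@np.array([0,0,16.8,1]))[:3])
a,_,_=cap('scene','s23.png');cv2.imwrite('pics/c23.png',np.vstack([cv2.resize(a[240:262,210:262],(800,338),interpolation=cv2.INTER_CUBIC)[:240],cv2.resize(a[215:265,270:370],(700,350),interpolation=cv2.INTER_CUBIC).copy() if 0 else cv2.resize(a[215:260,270:370],(800,360),interpolation=cv2.INTER_CUBIC)]))
E
python3 m.py pics/s23.png
```

```text
clock: 35.85
eef_pos: [656.0, 190.5, 89.4]
eef_rot: [3.094, -0.069, 0.54]
contact_force: [-11.7, -2.4, 20.4]
width: 0.153
[656.01043779 190.4525838   89.40112805] [ 3.09357941 -0.0687355   0.53997285] [ 0.08351643 -0.00589695 -0.99648895] [-11.67922778  -2.39091978  20.4370681 ] [-0.77048073  2.61061643 -0.03324785] 2.7881555387090344 [657.41351384 190.35351511  72.66011366]
rows [16.14 13.15 10.07  6.5   2.5 ]
[173 167 163 156 147 136 148 155 194 215 225 228 226 222 215 173 138 128
 104 113 122 125 123 122]
[162 154 148 138 126 110 128 139 194 222 234 237 232 224 214 168 128 118
  91 102 115 118 117 117]
lines [18.96 32.29]
```

View pics/c23.png

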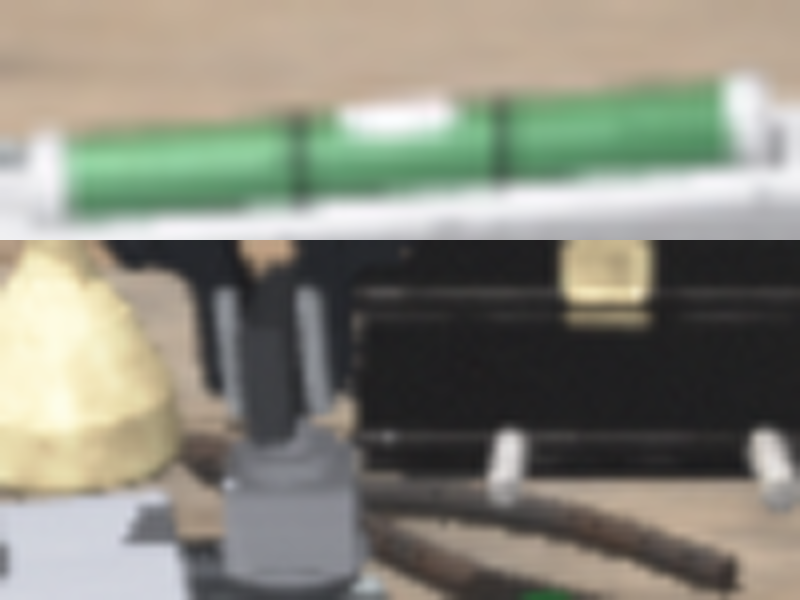

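```bash
python3 -m inch '[[1,[0.02,0.01,0.025],0.2],[1,[0.033,0.022,0.025],0.2],[1,[0.033,0.022,0.025],0],[1,[0.033,0.022,0.025],0],[1,[0.033,0.022,0.025],0],[1,[0.033,0.022,0.025],0],[1,[0.033,0.022,0.025],0],[1,[0.02,0.015,0.025],0],[1,[0.01,0.007,0.025],0],[1,[0,0,0.025],0]]'
python3 - <<'E'
from h import *
s,T=pose(); print(s['eef_pos'],s['eef_rot'],T[:3,2],s['contact_force'],s['wrist_torque'],s['joint_positions'][5],(T@np.array([0,0,16.8,1]))[:3])
a,_,_=cap('scene','s24.png');cv2.imwrite('pics/c24.png',np.vstack([cv2.resize(a[240:262,210:262],(800,338),interpolation=cv2.INTER_CUBIC)[:240],cv2.resize(a[215:260,270:370],(800,360),interpolation=cv2.INTER_CUBIC)]))
E
python3 m.py pics/s24.png
```

```text
clock: 37.15
eef_pos: [656.3, 190.4, 89.2]
eef_rot: [3.105, -0.053, 0.512]
contact_force: [-3.0, -2.6, 13.4]
width: 0.152
[656.3442793  190.4284286   89.19806952] [ 3.10545985 -0.05253383  0.51151986] [ 0.0634419  -0.00581413 -0.9979686 ] [-2.96231142 -2.56500415 13.44517436] [-0.83037396  0.67609916 -0.02760345] 2.814248219153205 [657.41010316 190.33075119  72.43219708]
rows [16.16 13.29 10.13  6.75  2.56]
[174 167 163 155 147 136 148 154 184 218 226 229 228 227 221 186 142 127
 104 113 123 122 121 121]
[162 154 148 138 126 111 128 136 181 226 236 237 234 230 222 184 132 116
  90 103 116 117 117 116]
lines [18.9  32.28]
```

View pics/c24.png

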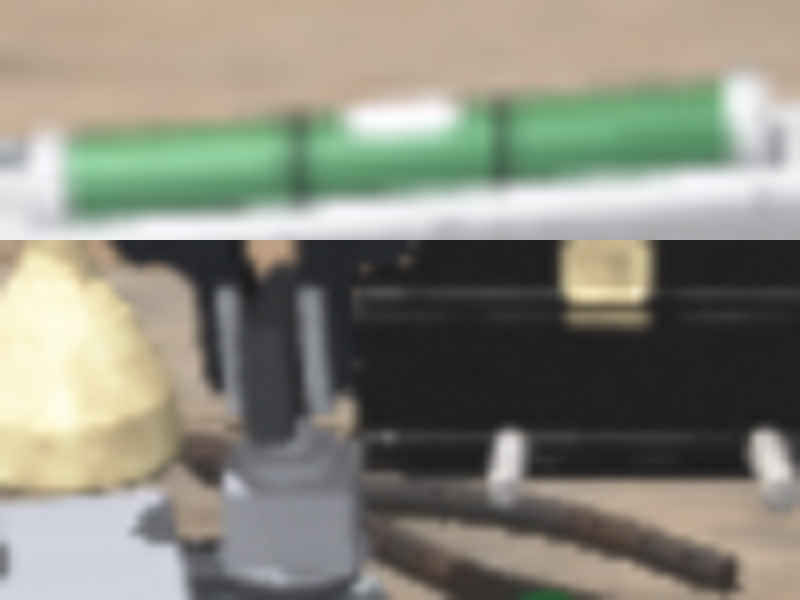

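Run:
```python
from cell import bot
s=bot.get_state(); print(s['clock'],s['contact_force'],s['width']); print(bot.sign_off())
```

```text
37.2 [-4.05603882 -2.92945747 14.19102601] 0.15694345994833048
the job is handed in; nothing more can be done
None
```

I took the dark steel key out of its block, plugged it into the foot and pressed it home. I then turned the foot clockwise until the bubble stood centred, and handed in at 37.2 s with the key still gripped and pressed.

**Last checks**
- **Pressed home:** the push was about 13–14 N, against the 7.5 N the spring needs. By the pose reading the collar's underside was at z = 72.4 mm, against 72 mm for the foot's head, and in the scene image the collar sits on the head.
- **Bubble:** in the scene image its centre was at column 25.6 of the crop. The mid-point of the two lines was also at 25.6, or about 25.5 after correcting for viewing angle. That puts it within a few tenths of a millimetre of centre, judged from a low-resolution view.
- **Grip and bystanders:** the opening was steady at about 0.15. The pliers and spanner were never touched.

**What did not go cleanly**
- **Insertion:** the key jammed at the mouth of the hole for about 18 s. The jam turned the foot about 7° the wrong way; I made that up later. The highest push I read was 29 N.
- **Tilt:** the tool ended about 0.06 rad off vertical. I had brought that down from 0.11 rad.
- **Starting offset of the bubble:** my measurements disagreed (21.3, 21.7 and about 23.5 mm). The final setting relies only on how evenly the bubble sits between the lines in the scene view. The top camera was blocked by the arm, and the bubble lay outside the wrist view.

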